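# Load the strap-cutter magazine

## Robot

A 6-joint arm with a two-finger parallel gripper is mounted at the origin on the work surface. World frame = base frame: x ahead of the robot, y to its left, z up, the work surface at z = 0. Lengths are in mm, angles in rad, forces in N, time in s.
With the tool pointing down it reaches from about 250 to 775 mm from the base axis. Payload 4 kg.
Tool frame: the origin (TCP) lies at the centre of the arm's flange, where the gripper is bolted on; the fingertips stand 173 mm ahead of it and the grasp point (between the pads) lies 155 mm ahead of it; z points along the fingers, y is the line along which they close (so a half turn about z gives the same grasp; the last joint's range is limited). The gripper opens to 85 mm and grips with 20 to 120 N. Pads are 22 mm wide; open, the fingers measure 114 mm over their backs; the gripper's body (76 mm by 85 mm) begins 54 mm behind the grasp point. The pads swing forward as they close: fully open they stand 13 mm farther back than shut.
Start: joints at [1.124, 0.087, 1.371, -0, 1.684, -0.103], TCP at [185.389, 517.814, 404.741] pointing down, gripper open.
Joint ranges: [-3.1, 3.1], [-0.76, 2.03], [0.27, 2.55], [-1.08, 4.22], [0.17, 2.65], [-2.57, 2.57]. Speed limits (rad/s): [2.79, 2.79, 3.14, 3.14, 3.14, 3.14].

## Interface

Orientations are given as a rotation vector (axis times angle).
In Python, from bench import bot gives the robot as it stands. The module is installed in compiled form; this text tells all that it offers.
- The arm moves only by the tool apply_moves, never from a script. Its argument "plan" is a list of rows, each a list of 3 entries, a list of its own where there are three numbers: the shift along the world's x, y, z in cm, then the turn about the world's z in degrees, then the finger opening in cm, from 0 to 8.54. A call has 1 to 12 rows; each row is the pose to reach, as a shift and turn from the pose commanded when the call began; what a row does not reach only later rows make up. A row lasts 1/12 s, in which the tool goes at most 41.7 mm and 7.16 degrees, less where a joint would pass 70% of its speed; a pose out of reach is approached as far as the arm can. A call with a gripper value outside its range is refused whole. The fingers move at their own pace and stop on an object; the grip force is fixed at half the most. Time passes only in rows, so rows that repeat a pose let the fingers close. It gives the time, the measured TCP pose, the force, the opening and the grip force at its end, in the units of the state.
- bot.get_state(): the state, without advancing time (a new reading comes with each control period).
- bot.get_image(name): name is "side" or "top"; returns the picture (420x560x3 uint8, red, green, blue); there is no depth.
- bot.get_calibration(name): a dict with "fx", "fy", "cx", "cy" (pixels), "k1" (the pictures are not rectified: a ray, as slopes to the right and down, at radius r is drawn at 1 + k1 r^2 times it, then the intrinsics apply), "origin" and "attitude" of the camera in the world. Camera axes: x right, y down, z forward; pixel columns grow to the right and rows downward; lengths in mm; the calibration is good to about 2 mm. A picture is of the moment at which its call begins. get_calibration takes no time and is no camera call.
- bot.sign_off(): hands the job in; it is judged then, once.
The state is a dict: "t": time; "joint_positions": joint angles; "joint_velocities": joint speeds; "joint_torque": joint torques, N m; "eef_pos": TCP position; "orientation": TCP orientation; "contact_force": force on the tool from outside, world axes, zero at the start; "moment": the same for the moment, N m; "gripper_width": finger opening in mm; "finger_force": force on a finger pad.
Only numpy, scipy, OpenCV 4.12 (cv2) and the standard library are available. Lean on these libraries where they do the work, as an engineer would, in place of code of your own. Each camera call takes 0.05 s, during which the arm holds its last target. There are 200 camera calls.

## Task

Get the life-jacket strap cutter ready: first turn the dial until its scale reads 60 degrees at the yellow index line. Then stack every blade on the blue magazine plate, flat and square, with its notch over the pin, and lay a yellow card centrally on top of each blade so that no blade touches another. Last of all, lay the brass block flat and square on the centre of the topmost card; do not knock the other things on the bench about.

Things in the scene. Friction and masses are not known exactly. Their poses are not given: they have to be found in the camera images.
- dial (a joint): reading of the black dial, rad (1.047 = 60 degrees), range 0 to 3.14, growing clockwise from above. The 78 mm disc on a grey 110 x 100 mm base has white marks every 10 degrees (long every 30) from the red zero mark counterclockwise to 180. The reading is the mark at the yellow index line on the base, on its side away from the robot. Light friction (0.06 N m); stays where left
- dial_grip (a point): point on the dial's vertical axis in the upper half of its aluminium grip bar. The bar is 50 mm long, 12 mm wide and rises from 28 to 50 mm above the table (this point at 41 mm); it turns with the dial; x of this frame runs along the bar and points to the red zero mark, z is up
- seat (a point): centre of the top face of the blue magazine plate (140 mm along x, 90 mm along y, 8 mm thick, fixed on the table); x of this frame points to the locating pin, z is up. This is where the centres of blades, cards and block belong (seen from above)
- pin (a point): tip of the brass locating pin, on its axis: 8 mm in diameter, 43 mm high above the plate, the top 6 mm tapered to 3 mm; its axis is 38 mm from the seat centre along x of seat
- blade1_mid (a point): centre of flat steel blade 1 (half-way up): 100 mm along x, 36 mm along y, 6 mm thick, 150 g, dark steel with a bright edge and a red patch at the tail; a notch open at the +x end, 11 mm wide and 18 mm deep, fits the pin. The blades are alike and either face may be up. None if absent
- blade1_notch (a point): point in the notch of blade 1 where the pin's axis belongs: 38 mm from the blade's centre along its x, 12 mm in from the end, half-way up
- blade2_mid (a point): centre of flat steel blade 2 (half-way up): 100 mm along x, 36 mm along y, 6 mm thick, 150 g, dark steel with a bright edge and a red patch at the tail; a notch open at the +x end, 11 mm wide and 18 mm deep, fits the pin. The blades are alike and either face may be up. None if absent
- blade2_notch (a point): point in the notch of blade 2 where the pin's axis belongs: 38 mm from the blade's centre along its x, 12 mm in from the end, half-way up
- blade3_mid (a point): centre of flat steel blade 3 (half-way up): 100 mm along x, 36 mm along y, 6 mm thick, 150 g, dark steel with a bright edge and a red patch at the tail; a notch open at the +x end, 11 mm wide and 18 mm deep, fits the pin. The blades are alike and either face may be up. None if absent
- blade3_notch (a point): point in the notch of blade 3 where the pin's axis belongs: 38 mm from the blade's centre along its x, 12 mm in from the end, half-way up
- card1_mid (a point): centre (half-way up) of yellow rigid separator card 1: 60 mm along x, 36 mm along y, 6 mm thick, 30 g, no notch; laid centrally it stops 4 mm short of the pin
- card2_mid (a point): centre (half-way up) of yellow rigid separator card 2: 60 mm along x, 36 mm along y, 6 mm thick, 30 g, no notch; laid centrally it stops 4 mm short of the pin
- card3_mid (a point): centre (half-way up) of yellow rigid separator card 3: 60 mm along x, 36 mm along y, 6 mm thick, 30 g, no notch; laid centrally it stops 4 mm short of the pin
- block_mid (a point): centre (half-way up) of the brass pressure block: 56 mm along x, 32 mm along y, 24 mm high, about 300 g
- tape_roll: bystander: orange tape roll, 76 mm across, 20 mm high; origin at its underside
- gas_cartridge: bystander: aluminium gas cartridge standing upright, 34 mm across, 70 mm high; origin at its underside
- mug: bystander: white mug, 80 mm across, 90 mm high; origin at its underside
- screwdriver: bystander: screwdriver lying on the table; origin at its underside
- stapler: bystander: blue and black stapler, 120 x 34 x 45 mm; origin at its underside
- parts_bin: bystander: open red bin, 90 x 120 x 35 mm; origin at its underside
- ruler: bystander: flat aluminium rule, 150 x 28 x 5 mm; origin at its underside

How it is judged (in metres and radians):
On the way, in this order (a step that is already met when the one before it is completed fails the run):
1. the dial reads 60 degrees (within 4) (value of joint dial between 0.977 and 1.117 rad), for 0.2 s.
2. all blades lie flat with their notch over the pin, none touching another, the block not yet on the magazine (all of step 1 and horizontal distance between each of blade1_notch, blade2_notch, blade3_notch and pin below 0.0045 m and angle between the z axis of each of blade1_mid, blade2_mid, blade3_mid and the z axis of seat, either way round below 0.06 rad and angle between the x axis of each of blade1_mid, blade2_mid, blade3_mid and the x axis of seat, either way round below 0.12 rad and height (world z) of each of blade1_mid, blade2_mid, blade3_mid below 0.039 m and contact force between blade1 and blade2 below 0.05 N and contact force between each of blade1, blade2 and blade3 below 0.05 N and horizontal distance between block_mid and seat above 0.06 m), for 0.2 s.
At the end, for the whole second after the job is handed in: dial 60 degrees within 4; blades level, notch within 4.5 mm of the pin axis, within 7 degrees of square, none touching another or the block (a card on each); block level on top, within 12 mm of the seat centre and 14 degrees of square; all at rest (all of step 1 and horizontal distance between each of blade1_notch, blade2_notch, blade3_notch and pin below 0.0045 m and angle between the z axis of each of blade1_mid, blade2_mid, blade3_mid, block_mid and the z axis of seat, either way round below 0.06 rad and angle between the x axis of each of blade1_mid, blade2_mid, blade3_mid and the x axis of seat, either way round below 0.12 rad and height (world z) of each of blade1_mid, blade2_mid, blade3_mid below 0.039 m and contact force between each of blade1, block and blade2 below 0.05 N and contact force between each of blade1, blade2, block and blade3 below 0.05 N and horizontal distance between block_mid and seat below 0.012 m and angle between the x axis of block_mid and the x axis of seat, either way round below 0.25 rad and height (world z) of block_mid above 0.039 m and contact force between block and blade1 below 0.05 N and linear speed of each of blade1, blade2, blade3, block below 0.02 m/s).
It fails at once if a bystander is knocked more than 5 cm away (distance of any of tape_roll, gas_cartridge, mug, screwdriver, stapler, parts_bin, ruler from where it was at the start of the episode above 0.05 m).
Of blade1, blade2, blade3 only 2 to 3 are there at a start; the rules pass over those that are not, and their reading is None.
At some moment in a run one of blade1, blade2, blade3, block may be knocked a few centimetres aside while the robot is not near it.
It also fails if it takes over 210 s, if anything falls off the work surface, if the arm or the gripper's body presses on something with over 40 N, if the wrist force passes 120 N, or if a joint passes its speed limit or range.

## Working session

There is one attempt and no reset: what is moved stays moved. The work goes in short steps, Python scripts to look and compute and a tool call to move; the robot and the scene stay as the last step left them, time stands still between calls to the robot, and variables do not carry over. Pictures are saved under pics/ and viewed, at most 14 in all, crops included, and the job is handed in when it is done.

Besides the shell and the picture viewer there is one more tool, called after "Request:" as a command line: name --argument value ..., lists and objects as JSON in quotes. apply_moves: Moves the arm, as the interface text tells. Its arguments: {"type":"object","properties":{"plan":{"type":"array","items":{"type":"array"}}},"required":["plan"]}

```bash
mkdir -p pics; ls; python3 - <<'E'
from bench import bot
import cv2
s=bot.get_state(); print({k:(v if not hasattr(v,'round') else v) for k,v in s.items()})
for n in("top","side"):
    print(n,bot.get_calibration(n)); cv2.imwrite(f"pics/{n}0.png",cv2.cvtColor(bot.get_image(n),cv2.COLOR_RGB2BGR))
E
```

```text
pics
{'t': 0.0, 'joint_positions': array([ 1.12386889e+00,  8.79821124e-02,  1.37227956e+00, -5.88046157e-07,
        1.68362607e+00, -1.03097237e-01]), 'joint_velocities': array([ 2.30411060e-04,  1.19398902e-03,  3.01842028e-04, -1.58881890e-03,
        3.57909128e-04, -7.17019332e-05]), 'joint_torque': array([ 8.90471292e-04, -3.51840878e+01, -3.13291061e+01,  1.14454901e-04,
        1.05201799e-02,  2.41865007e-05]), 'eef_pos': array([185.35528266, 517.7027454 , 403.5110335 ]), 'orientation': array([-0.53732403, -3.09466689,  0.00346921]), 'contact_force': array([-0.15270376, -0.75237773,  0.2845946 ]), 'moment': array([ 0.02346078,  0.01147558, -0.02514885]), 'finger_force': 0.0, 'gripper_width': 85.31278540986058}
top {'fx': 519.6764160390741, 'fy': 519.6764160390741, 'cx': 272.71839514692397, 'cy': 203.52657579892173, 'k1': -0.18423540517771805, 'origin': array([ 271.81569929,  -15.96564862, 1421.30299917]), 'attitude': array([-2.12237266,  2.09007058, -0.22564717])}
side {'fx': 403.3239261160586, 'fy': 403.3239261160586, 'cx': 277.87370172298324, 'cy': 213.49627597972705, 'k1': 0.009098001033891388, 'origin': array([  54.83438165, -479.78692776,  798.59132759]), 'attitude': array([-2.22987005,  0.97778934, -0.40031405])}
```

View pics/top0.png

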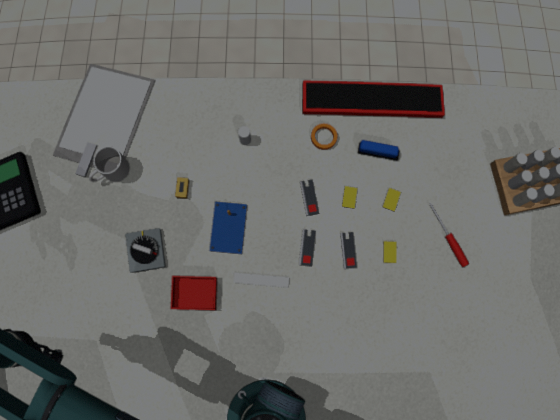

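View pics/side0.png

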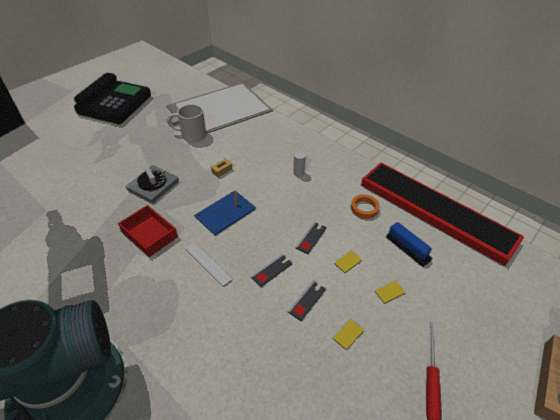

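```bash
cat > h.py <<'E'
import numpy as np, cv2
from bench import bot
from scipy.spatial.transform import Rotation as R
def cal(n):
    c=bot.get_calibration(n); K=np.array([[c['fx'],0,c['cx']],[0,c['fy'],c['cy']],[0,0,1.]])
    return K,np.array([c['k1'],0,0,0]),np.array(c['origin']),R.from_rotvec(c['attitude']).as_matrix()
def p2w(n,px,z):
    K,d,o,A=cal(n); u=cv2.undistortPoints(np.float64(px).reshape(-1,1,2),K,d).reshape(-1,2)
    r=np.c_[u,np.ones(len(u))]@A.T
    return o+r*((z-o[2])/r[:,2])[:,None]
def w2p(n,P):
    K,d,o,A=cal(n); return cv2.projectPoints(np.float64(P).reshape(-1,1,3),cv2.Rodrigues(A.T)[0],-A.T@o,K,d)[0].reshape(-1,2)
def warp(n,img,cx,cy,z,half,s):
    "rectified plan view at height z: image up=+x, left=+y; s px/mm"
    N=int(2*half*s); j,i=np.meshgrid(np.arange(N),np.arange(N))
    P=np.stack([cx+half-i/s,cy+half-j/s,np.full(i.shape,z)],-1).reshape(-1,3)
    m=w2p(n,P).astype(np.float32).reshape(N,N,2)
    return cv2.remap(img,m[...,0],m[...,1],cv2.INTER_CUBIC)
def grab(n): return cv2.cvtColor(bot.get_image(n),cv2.COLOR_RGB2BGR)
E
python3 - <<'E'
from h import *
im=cv2.imread('pics/top0.png')
for nm,p,z in [('b',(310,197),6),('b',(308,247),6),('b',(348,250),6),('c',(350,197),6),('c',(392,199),6),('c',(390,251),6),('blk',(182,187),24),('seat',(229,228),8),('dial',(145,250),50)]:
    w=p2w('top',p,z)[0]; print(nm,w.round(0), 'side px',w2p('side',w).round())
w=[warp('top',im,*p2w('top',p,z)[0][:2],z,h,s) for p,z,h,s in [((145,250),28,65,3),((229,228),8,65,3),((310,197),6,65,3),((308,247),6,65,3),((348,250),6,65,3),((182,187),24,65,3)]]
w=[cv2.resize(x,(260,260)) for x in w]
o=np.vstack([np.hstack(w[:3]),np.hstack(w[3:])]); o=np.clip(o*2.,0,255).astype(np.uint8)
cv2.imwrite('pics/crops.png',o)
E
```

```text
b [ 603. -114.    6.] side px [[312. 237.]]
b [ 462. -109.    6.] side px [[273. 270.]]
b [ 455. -219.    6.] side px [[307. 300.]]
c [ 604. -227.    6.] side px [[349. 261.]]
c [ 600. -346.    6.] side px [[391. 292.]]
c [ 453. -336.    6.] side px [[350. 333.]]
blk [622. 244.  24.] side px [[222. 165.]]
seat [511. 110.   8.] side px [[226. 212.]]
dial [440. 331.  50.] side px [[150. 175.]]
```

View pics/crops.png

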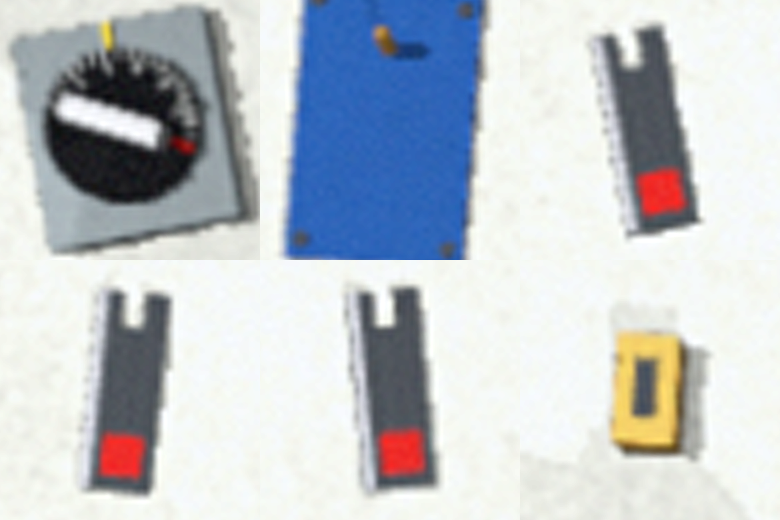

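```bash
cat >> h.py <<'E'
def rect(n,img,p,z,mode,half=65,s=4):
    "centre xy (mm), yaw of long side (deg from +x, ccw), size, of the colour blob near p(world xy)"
    w=cv2.GaussianBlur(warp(n,img,p[0],p[1],z,half,s),(0,0),2); b,g,r=[w[...,k].astype(int) for k in range(3)]
    mx=w.max(2).astype(int); mn=w.min(2).astype(int)
    if mode=='blue': m=(b>r*1.6)&(b>50)
    if mode=='yellow': m=(r>b*1.7)&(g>b*1.4)&(mx>70)
    if mode=='brass': m=(r>b*1.4)&(mx>55)
    if mode=='blade': m=((mx<62)&(mx-mn<25))|((r>1.8*g)&(r>60))
    if mode=='white': m=(mn>85)
    if mode=='red': m=(r>1.8*g)&(r>60)&(r>1.8*b)
    m=m.astype(np.uint8); k,l,st,_=cv2.connectedComponentsWithStats(m)
    if k<2: return None
    N=len(m); c=[(st[i,4]-2*np.hypot(*(_[i]-N/2))*s*2) if st[i,4]>40*s*s/4 else -1e9 for i in range(1,k)]
    i=1+int(np.argmax(c)); ct=max(cv2.findContours((l==i).astype(np.uint8),0,2)[0],key=cv2.contourArea)
    bx=cv2.boxPoints(cv2.minAreaRect(ct)); W=np.c_[p[0]+half-bx[:,1]/s,p[1]+half-bx[:,0]/s]
    e=[W[1]-W[0],W[2]-W[1]]; L=[np.hypot(*v) for v in e]; v=e[int(L[1]>L[0])]
    if v[0]<0: v=-v
    return W.mean(0).round(1),round(float(np.degrees(np.arctan2(v[1],v[0]))),1),np.sort(L).round(1)
def tool():
    s=bot.get_state(); M=R.from_rotvec(s['orientation']).as_matrix()
    y=M[:,1]; return s['eef_pos'].round(1),'closing-axis yaw',round(float(np.degrees(np.arctan2(y[1],y[0]))),1),'tilt z',M[:,2].round(3)
E
python3 - <<'E'
from h import *
im=cv2.imread('pics/top0.png')
for p in [(603,-114),(462,-109),(455,-219)]: print('blade',rect('top',im,p,6,'blade'))
for p in [(604,-227),(600,-346),(453,-336)]: print('card',rect('top',im,p,6,'yellow',45))
print('block',rect('top',im,(622,244),24,'brass',45))
print('seat',rect('top',im,(511,110),8,'blue',90))
print('bar',rect('top',im,(440,331),50,'white',40)); print('red',rect('top',im,(430,304),28,'red',25))
a=p2w('top',[(140,233)],28)
print(tool())
# dial zoom
w=warp('top',im,437,331,22,60,6); w=np.clip(w*2.,0,255).astype(np.uint8)
w2=warp('side',cv2.imread('pics/side0.png'),437,331,22,60,6); w2=np.clip(w2*2.,0,255).astype(np.uint8)
cv2.imwrite('pics/dial.png',cv2.resize(np.hstack([w,w2]),(800,400)))
E
```

```text
blade (array([ 602.2, -114.6], dtype=float32), 10.8, array([29.2, 99.7], dtype=float32))
blade (array([ 460.5, -109. ], dtype=float32), -5.8, array([29.6, 98.4], dtype=float32))
blade (array([ 455.5, -222.5], dtype=float32), 5.3, array([29., 98.], dtype=float32))
card (array([ 604.7, -224.6], dtype=float32), -8.6, array([36.2, 60.2], dtype=float32))
card (array([ 600.2, -344.5], dtype=float32), -19.7, array([36. , 60.6], dtype=float32))
card (array([ 451.2, -335. ], dtype=float32), -1.2, array([36. , 59.3], dtype=float32))
block (array([620.8, 244.7], dtype=float32), -3.3, array([35. , 58.8], dtype=float32))
seat (array([513.5, 112.7], dtype=float32), -4.4, array([ 89.2, 139.1], dtype=float32))
bar (array([444.9, 341.6], dtype=float32), 72.4, array([12.2, 51. ], dtype=float32))
red (array([434.2, 308.1], dtype=float32), -90.0, array([4. , 5.2], dtype=float32))
(array([185.3, 517.7, 403.6]), 'closing-axis yaw', 70.3, 'tilt z', array([-0.001, -0.002, -1.   ]))
```

View pics/dial.png

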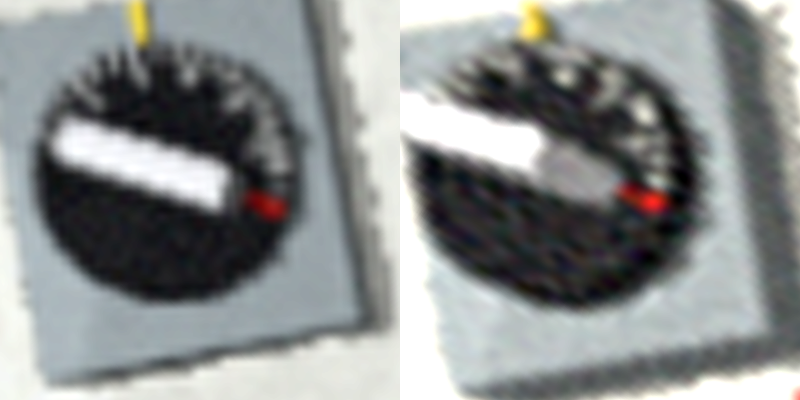

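Request:
apply_moves --plan '[[[25.9, -17.6, -10], -87.9, 5], [[25.9, -17.6, -10], -87.9, 5], [[25.9, -17.6, -10], -87.9, 5], [[25.9, -17.6, -10], -87.9, 5], [[25.9, -17.6, -10], -87.9, 5], [[25.9, -17.6, -10], -87.9, 5], [[25.9, -17.6, -10], -87.9, 5], [[25.9, -17.6, -10], -87.9, 5], [[25.9, -17.6, -10], -87.9, 5], [[25.9, -17.6, -10], -87.9, 5], [[25.9, -17.6, -10], -87.9, 5], [[25.9, -17.6, -10], -87.9, 5]]'

```text
t: 1.1
eef_pos: [444.7, 341.3, 303.8]
orientation: [-2.51, -1.889, 0.003]
contact_force: [-0.0, 0.5, 0.2]
gripper_width: 50.1
finger_force: 0.0
```

Request:
apply_moves --plan '[[[0, 0, -5], -1.5, 4], [[0, 0, -9.9], -1.5, 4], [[0, 0, -9.9], -1.5, 4], [[0, 0, -9.9], -1.5, 4], [[0, 0, -9.9], -1.5, 4], [[0, 0, -9.9], -1.5, 0.5], [[0, 0, -9.9], -1.5, 0.5], [[0, 0, -9.9], -1.5, 0.5], [[0, 0, -9.9], -1.5, 0.5], [[0, 0, -9.9], -1.5, 0.5], [[0, 0, -9.9], -1.5, 0.5], [[0, 0, -9.9], -1.5, 0.5]]'

```text
t: 2.1
eef_pos: [444.2, 342.0, 206.3]
orientation: [-2.527, -1.866, -0.0]
contact_force: [-3.7, 0.6, 4.4]
gripper_width: 10.5
finger_force: 61.5
```

```bash
python3 -c "
from h import *
print(tool(),bot.get_state()['moment'])"
```

```text
(array([444.2, 342. , 206.3]), 'closing-axis yaw', -17.1, 'tilt z', array([-0.,  0., -1.])) [0.05131349 0.56486889 0.05998943]
```

Request:
apply_moves --plan '[[[0, 0, 0.1], 6, 0.5], [[0, 0, 0.1], 12, 0.5], [[0, 0, 0.1], 18, 0.5], [[0, 0, 0.1], 24, 0.5], [[0, 0, 0.1], 30, 0.5], [[0, 0, 0.1], 36, 0.5], [[0, 0, 0.1], 42, 0.5], [[0, 0, 0.1], 48, 0.5], [[0, 0, 0.1], 54, 0.5], [[0, 0, 0.1], 57, 0.5], [[0, 0, 0.1], 57, 0.5], [[0, 0, 0.1], 57, 0.5]]'

```text
t: 3.1
eef_pos: [444.3, 342.0, 206.3]
orientation: [-1.333, -2.844, -0.001]
contact_force: [-1.6, 3.1, -0.8]
gripper_width: 10.6
finger_force: 60.9
```

Request:
apply_moves --plan '[[[0, 0, 0], 0, 0.5], [[0, 0, 0], 0, 4], [[0, 0, 0], 0, 4], [[0, 0, 0], 0, 4], [[0, 0, 0], 0, 4], [[0, 0, 0], 0, 4], [[0, 0, 3], 0, 4], [[0, 0, 7], 0, 4], [[0, 0, 11], 0, 4], [[0, 0, 15], 0, 4], [[0, -4, 18], 0, 4], [[0, -8, 18], 0, 4]]'

```text
t: 4.1
eef_pos: [444.8, 268.2, 393.5]
orientation: [1.322, 2.841, 0.016]
contact_force: [1.0, -0.5, 1.1]
gripper_width: 40.0
finger_force: 0.0
```

Request:
apply_moves --plan '[[[-14.5, -26, 0], 45, 5.5], [[-14.5, -26, 0], 45, 5.5], [[-14.5, -26, 0], 45, 5.5], [[-14.5, -26, 0], 45, 5.5], [[-14.5, -26, 0], 45, 5.5], [[-14.5, -26, 0], 45, 5.5], [[-14.5, -26, 0], 45, 5.5], [[-14.5, -26, 0], 45, 5.5], [[-14.5, -26, 0], 45, 5.5], [[-14.5, -26, 0], 45, 5.5], [[-14.5, -26, 0], 45, 5.5]]'

```text
t: 5.02
eef_pos: [299.4, 7.1, 386.5]
orientation: [0.142, 3.137, 0.001]
contact_force: [0.4, -0.0, 0.4]
gripper_width: 54.8
finger_force: 0.0
```

```bash
cat > look.py <<'E'
from h import *
import sys
im=grab('top'); cv2.imwrite(f'pics/{sys.argv[1]}.png',im)
T={'b1':((602,-114),6,'blade',65),'b2':((460,-109),6,'blade',65),'b3':((455,-222),6,'blade',65),'c1':((604.7,-224.6),6,'yellow',45),'c2':((600.2,-344.5),6,'yellow',45),'c3':((451,-335),6,'yellow',45),'blk':((621,245),24,'brass',45),'seat':((513,113),8,'blue',90),'bar':((445,341),50,'white',40)}
for k in (sys.argv[2:] or T):
    p,z,m,h=T[k]; r=rect('top',im,p,z,m,h)
    if r and m=='blade': # dark part -> whole blade: bright edge on its +y side
        c=r[0]; yw=np.radians(r[1]); d=(36-r[2][0])/2; r=((c+d*np.array([-np.sin(yw),np.cos(yw)])).round(1),)+r[1:]
    print(k,*(r or ()))
print(tool())
E
python3 look.py p1
```

```text
b1 [ 601.5 -111.1] 11.0 [28.7 99.3]
b2 [ 461.  -105.4] -5.8 [28.9 97.8]
b3 [ 455.2 -218.7] 5.2 [28.5 97.6]
c1 [ 604.7 -224.7] -8.6 [36.2 60.2]
c2 [ 600.2 -344.6] -19.9 [36.  60.3]
c3 [ 451.2 -335. ] -1.2 [36.  59.2]
blk [620.6 244.9] -3.9 [34.6 59. ]
seat [513.5 112.7] -4.5 [ 89.3 139.2]
bar [445.1 365.8] 0.0 [30.5 79.8]
(array([299.6,   7.5, 386.3]), 'closing-axis yaw', 84.9, 'tilt z', array([ 0.001,  0.   , -1.   ]))
```

```bash
python3 - <<'E'
from h import *
im=cv2.imread('pics/p1.png')
w=warp('top',im,445,341,50,45,6); b=np.clip(w*2.,0,255).astype(np.uint8)
m=(w.min(2)>85).astype(np.uint8); k,l,st,c=cv2.connectedComponentsWithStats(m)
i=l[270,270]; print(i)
if i:
    (x,y),s,a=cv2.minAreaRect(cv2.findContours((l==i).astype(np.uint8),0,2)[0][0]); print(445+45-y/6,341+45-x/6,np.array(s)/6,a)
w=warp('top',im,445,341,28,60,5)
cv2.imwrite('pics/dial2.png',np.hstack([cv2.resize(b,(400,400)),cv2.resize(np.clip(w*2.,0,255).astype(np.uint8),(400,400))]))
E
```

```text
6
444.72694396972656 341.0809733072917 [13.463679   50.66315206] 50.47736740112305
```

View pics/dial2.png

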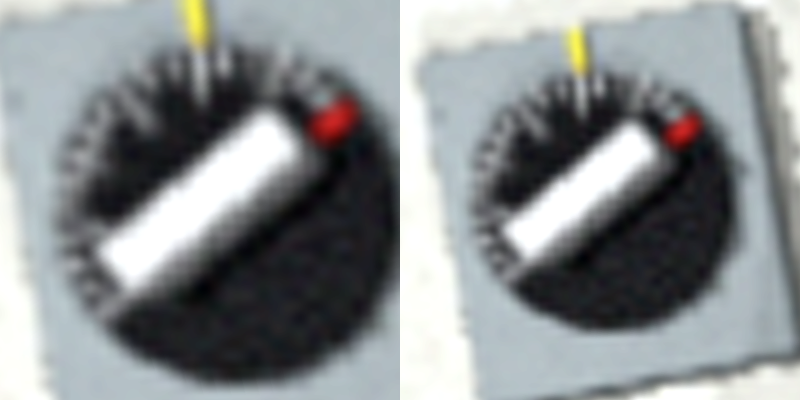

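Request:
apply_moves --plan '[[[4.1, -2.8, -4], -0.7, 5.5], [[8.1, -5.6, -8], -0.7, 5.5], [[12.1, -8.4, -12], -0.7, 5.5], [[16.1, -11.3, -15], -0.7, 5.5], [[16.1, -11.3, -17], -0.7, 5.5], [[16.1, -11.3, -19], -0.7, 5.5], [[16.1, -11.3, -20.5], -0.7, 5.5], [[16.1, -11.3, -21.2], -0.7, 5.5], [[16.1, -11.3, -21.2], -0.7, 5.5], [[16.1, -11.3, -21.2], -0.7, 5.5]]'

```text
t: 5.9
eef_pos: [461.1, -104.6, 173.1]
orientation: [-0.156, -3.135, -0.002]
contact_force: [-0.0, 0.7, 0.1]
gripper_width: 55.0
finger_force: 0.0
```

Request:
apply_moves --plan '[[[0, 0, 0], 0, 5.5], [[0, 0, 0], 0, 3], [[0, 0, 0], 0, 3], [[0, 0, 0], 0, 3], [[0, 0, 0], 0, 3], [[0, 0, 0], 0, 3], [[0, 0, 0], 0, 3]]'

```text
t: 6.48
eef_pos: [460.7, -105.6, 175.4]
orientation: [0.16, 3.136, 0.001]
contact_force: [-0.8, 3.0, 7.0]
gripper_width: 32.9
finger_force: 59.6
```

Request:
apply_moves --plan '[[[0, 0, 2], 0, 3], [[0, 0, 5], 0, 3], [[0, 0, 9], 0, 3], [[1.5, 4, 10], 1.3, 3], [[2.5, 8, 10], 1.3, 3], [[3.5, 12, 10], 1.3, 3], [[4.3, 16, 10], 1.3, 3], [[5.0, 20, 10], 1.3, 3], [[5.3, 21.8, 10], 1.3, 3], [[5.3, 21.8, 9], 1.3, 3], [[5.3, 21.8, 7.5], 1.3, 3], [[5.3, 21.8, 7.5], 1.3, 3]]'

```text
t: 7.48
eef_pos: [511.8, 111.7, 245.1]
orientation: [-0.123, -3.132, 0.003]
contact_force: [-2.0, 0.6, -1.7]
gripper_width: 33.0
finger_force: 60.0
```

```bash
python3 - <<'E'
from h import *
print(tool()); 
P=(551.4,109.7,51); print('pin tip px',w2p('top',P),w2p('side',P),'base',w2p('top',(551.4,109.7,8)),w2p('side',(551.4,109.7,8)))
a=cv2.imread('pics/p1.png'); b=cv2.imread('pics/side0.png')
s=grab('side'); t=grab('top'); cv2.imwrite('pics/s2.png',s); cv2.imwrite('pics/t2.png',t)
def cr(im,P,h,f):
    u,v=w2p(im[0],P)[0].round().astype(int); x=im[1][v-h:v+h,u-h:u+h]; print(u-h,v-h); return cv2.resize(np.clip(x*1.8,0,255).astype(np.uint8),(f,f),interpolation=cv2.INTER_CUBIC)
o=np.hstack([cr(('top',a),P,20,400),cr(('side',b),P,20,400)])
o2=np.hstack([cr(('side',s),P,40,400),cr(('top',t),P,40,400)])
cv2.imwrite('pics/pin.png',o);cv2.imwrite('pics/hov.png',o2)
E
```

```text
(array([511.8, 111.7, 245.1]), 'closing-axis yaw', 85.5, 'tilt z', array([-0.007, -0.002, -1.   ]))
pin tip px [[228.13782572 210.4630305 ]] [[235.64723066 192.75438592]] base [[229.44864863 213.57978538]] [[236.6443578 204.0694274]]
208 190
216 173
196 153
188 170
```

View pics/pin.png

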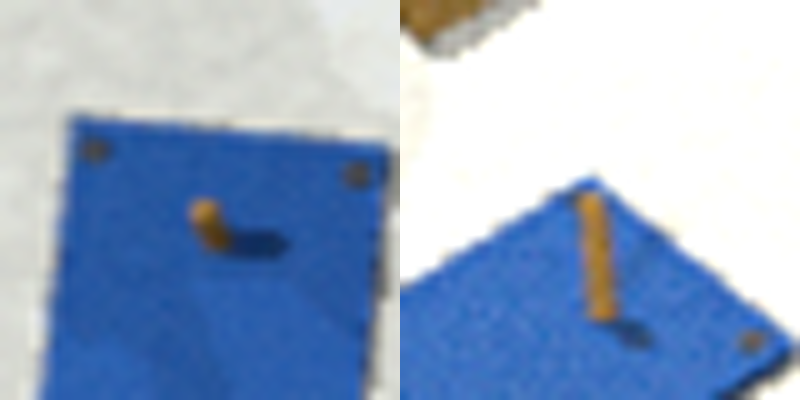

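View pics/hov.png

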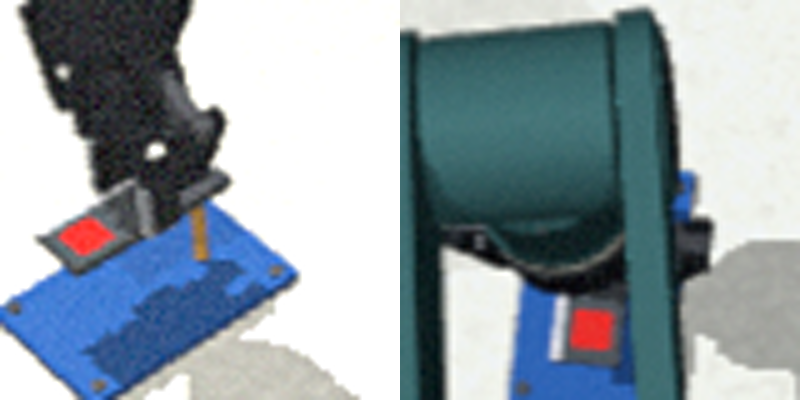

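```bash
python3 - <<'E'
from h import *
print(tool())
a=cv2.imread('pics/p1.png'); t=grab('top'); s=grab('side')
for p,c,y in [((461,-105.4),(461,-105.4),-5.8)]:
    r=rect('top',a,(p[0]-35,p[1]),6,'red',25,6); d=r[0]-np.array(c); th=np.radians(y); print('table',r,'in blade frame',d@[np.cos(th),np.sin(th)],d@[-np.sin(th),np.cos(th)])
T=tool(); z=T[0][2]-175.4+6; c=T[0][:2]; th=np.radians(T[2]-90)
print('z top',z)
for n,im in(('top',t),('side',s)):
    r=rect(n,im,c+30*np.array([-np.cos(th),-np.sin(th)]),z,'red',30,6); d=r[0]-c; print(n,r,'in tool frame',d@[np.cos(th),np.sin(th)],d@[-np.sin(th),np.cos(th)])
E
```

```text
(array([512.7, 111.3, 247.8]), 'closing-axis yaw', 85.4, 'tilt z', array([-0.003, -0.001, -1.   ]))
table (array([ 428.8, -104.6], dtype=float32), 85.0, array([21.9, 22.3], dtype=float32)) in blade frame -32.116016160772915 -2.458107917757726
z top 80.1
top (array([479.7, 110.8]), 85.3, array([22. , 22.2])) in tool frame -33.65904652208962 -3.1094351936979336
side (array([480.3, 112.9]), 85.2, array([22.3, 22.8])) in tool frame -33.22939693610645 -0.968080194342489
```

Request:
apply_moves --plan '[[[0, 0, -1], 0, 3], [[0, 0, -1.8], 0, 3], [[0, 0, -1.8], 0, 3], [[0, 0, -1.8], 0, 3], [[0, 0, -1.8], 0, 3], [[0, 0, -1.8], 0, 3]]'

```text
t: 8.18
eef_pos: [513.5, 112.0, 231.5]
orientation: [0.125, 3.139, 0.0]
contact_force: [-0.0, -0.5, -1.2]
gripper_width: 33.3
finger_force: 60.1
```

```bash
cat > hov.py <<'E'
from h import *
T=tool(); z=T[0][2]-175.4+6; c=T[0][:2]; th=np.radians(T[2]-90); print(T)
for n in('top','side'):
    r=rect(n,grab(n),c+30*np.array([-np.cos(th),-np.sin(th)]),z,'red',30,6); 
    if r: d=r[0]-c; print(n,r,'in tool frame',d@[np.cos(th),np.sin(th)],d@[-np.sin(th),np.cos(th)])
E
python3 hov.py
```

```text
(array([513.5, 112. , 231.5]), 'closing-axis yaw', 85.5, 'tilt z', array([ 0.001,  0.   , -1.   ]))
top (array([481.6, 111.9]), 86.3, array([22.1, 22.2])) in tool frame -31.793817036513975 -2.602536887091559
side (array([481.3, 114.3]), 83.5, array([21.9, 22.4])) in tool frame -32.28119406638075 -0.23347301485041488
```

Request:
apply_moves --plan '[[[0, 0.05, 0], 0, 3], [[0, 0.05, -0.6], 0, 3], [[0, 0.05, -1.2], 0, 3], [[0, 0.05, -1.8], 0, 3], [[0, 0.05, -2.4], 0, 3], [[0, 0.05, -2.4], 0, 3], [[0, 0.05, -2.4], 0, 3]]'

```text
t: 8.87
eef_pos: [513.0, 112.6, 206.1]
orientation: [-0.124, -3.137, -0.0]
contact_force: [0.5, 1.2, -2.6]
gripper_width: 33.1
finger_force: 60.0
```

Request:
apply_moves --plan '[[[0, 0, -0.5], 0, 3], [[0, 0, -1], 0, 3], [[0, 0, -1.5], 0, 3], [[0, 0, -1.9], 0, 3], [[0, 0, -2.15], 0, 3], [[0, 0, -2.15], 0, 3], [[0, 0, -2.15], 0, 3], [[0, 0, -2.15], 0, 3]]'

```text
t: 9.53
eef_pos: [513.2, 112.6, 185.5]
orientation: [-0.124, -3.138, -0.0]
contact_force: [0.7, 0.8, -2.9]
gripper_width: 33.1
finger_force: 60.0
```

Request:
apply_moves --plan '[[[0, 0, -0.15], 0, 3], [[0, 0, -0.2], 0, 3], [[0, 0, -0.2], 0, 3], [[0, 0, -0.2], 0, 4.2], [[0, 0, -0.2], 0, 5], [[0, 0, -0.2], 0, 5], [[0, 0, -0.2], 0, 5], [[0, 0, 2], 0, 5], [[0, 0, 6], 0, 5], [[0, 0, 10], 0, 5], [[-4, -2, 10], 0, 5], [[-8, -4, 10], 0, 5]]'

```text
t: 10.53
eef_pos: [440.4, 75.2, 290.2]
orientation: [0.122, 3.13, 0.001]
contact_force: [-0.9, 0.1, -0.1]
gripper_width: 50.1
finger_force: 0.0
```

Request:
apply_moves --plan '[[[-4, -3, 3], 0, 5.5], [[-8, -6, 6], 0, 5.5], [[-12, -7, 9], 0, 5.5], [[-13, -7, 10], 0, 5.5], [[-13, -7, 10], 0, 5.5], [[-13, -7, 10], 0, 5.5]]'

```text
t: 11.03
eef_pos: [307.3, 4.7, 389.2]
orientation: [0.128, 3.131, -0.002]
contact_force: [0.9, 0.3, 0.3]
gripper_width: 55.0
finger_force: 0.0
```

```bash
python3 look.py p3; python3 - <<'E'
from h import *
im=cv2.imread('pics/p3.png'); w=warp('top',im,513.5,112.7,14,65,6)
cv2.imwrite('pics/seat3.png',cv2.resize(np.clip(w*2.,0,255).astype(np.uint8),(520,520)))
print(rect('top',im,(513,109),14,'blade',55))
E
```

```text
b1 [ 601.5 -111.1] 10.8 [28.6 99.4]
b2
b3 [ 455.2 -218.7] 5.2 [28.5 97.4]
c1 [ 604.7 -224.7] -8.7 [36.2 60.2]
c2 [ 600.2 -344.5] -19.7 [36.  60.4]
c3 [ 451.2 -335. ] -1.2 [36.  59.2]
blk [620.8 244.8] -3.3 [34.6 58.8]
seat [513.4 112.8] -4.4 [ 89.2 139.1]
bar [445.1 365.9] 0.0 [30.2 79.8]
(array([308.2,   5. , 387.4]), 'closing-axis yaw', 85.4, 'tilt z', array([ 0.006, -0.001, -1.   ]))
(array([513. , 108.3], dtype=float32), -4.7, array([30.3, 99.7], dtype=float32))
```

View pics/seat3.png

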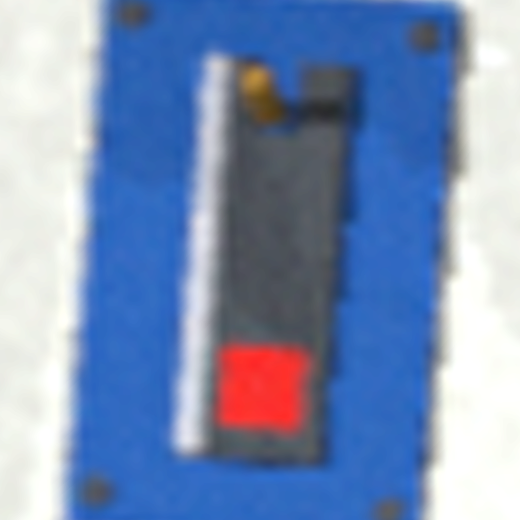

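Request:
apply_moves --plan '[[[29.6, -23, -9], -4, 5.5], [[29.6, -23, -9], -4, 5.5], [[29.6, -23, -9], -4, 5.5], [[29.6, -23, -9], -4, 5.5], [[29.6, -23, -9], -4, 5.5], [[29.6, -23, -9], -4, 5.5], [[29.6, -23, -9], -4, 5.5], [[29.6, -23, -9], -4, 5.5], [[29.6, -23, -9], -4, 5.5], [[29.6, -23, -9], -4, 5.5], [[29.6, -23, -13], -4, 5.5], [[29.6, -23, -16], -4, 5.5]]'

```text
t: 12.08
eef_pos: [606.2, -225.0, 222.3]
orientation: [-0.234, -3.132, -0.001]
contact_force: [-1.0, 1.2, -1.7]
gripper_width: 55.3
finger_force: 0.0
```

Request:
apply_moves --plan '[[[0, 0, 0], 0, 5.5], [[0, 0, 0], 0, 5.5], [[0, 0, 0], 0, 5.5], [[0, 0, 0], 0, 5.5]]'

```text
t: 12.42
eef_pos: [605.8, -224.7, 228.5]
orientation: [0.233, 3.128, -0.003]
contact_force: [0.6, 0.4, 0.1]
gripper_width: 55.1
finger_force: 0.0
```

Request:
apply_moves --plan '[[[-0.1, 0, -3], 0, 5.5], [[-0.1, 0, -4.5], 0, 5.5], [[-0.1, 0, -5.3], 0, 5.5], [[-0.1, 0, -5.3], 0, 5.5], [[-0.1, 0, -5.3], 0, 5.5], [[-0.1, 0, -5.3], 0, 3], [[-0.1, 0, -5.3], 0, 3], [[-0.1, 0, -5.3], 0, 3], [[-0.1, 0, -5.3], 0, 3], [[-0.1, 0, -5.3], 0, 3], [[-0.1, 0, -5.3], 0, 3]]'

```text
t: 13.33
eef_pos: [604.8, -225.1, 175.6]
orientation: [0.234, 3.128, -0.003]
contact_force: [0.1, 0.3, 5.9]
gripper_width: 33.3
finger_force: 59.7
```

Request:
apply_moves --plan '[[[0, 0, 2], 0, 3], [[0, 0, 5], 0, 3], [[0, 0, 8], 0, 3], [[-9.1, 33.8, 8], 4.1, 3], [[-9.1, 33.8, 8], 4.1, 3], [[-9.1, 33.8, 8], 4.1, 3], [[-9.1, 33.8, 8], 4.1, 3], [[-9.1, 33.8, 8], 4.1, 3], [[-9.1, 33.8, 8], 4.1, 3], [[-9.1, 33.8, 8], 4.1, 3], [[-9.1, 33.8, 8], 4.1, 3], [[-9.1, 33.8, 8], 4.1, 3]]'

```text
t: 14.33
eef_pos: [511.1, 117.3, 253.1]
orientation: [-0.116, -3.139, -0.004]
contact_force: [-0.2, 0.1, -0.8]
gripper_width: 32.7
finger_force: 59.7
```

Request:
apply_moves --plan '[[[0, 0, -1.5], 0, 3], [[0, 0, -3], 0, 3], [[0, 0, -3], 0, 3], [[0, 0, -3], 0, 3], [[0, 0, -3], 0, 3], [[0, 0, -3], 0, 3]]'

```text
t: 14.83
eef_pos: [513.4, 113.0, 223.9]
orientation: [0.123, 3.137, 0.001]
contact_force: [-0.6, -0.0, 0.3]
gripper_width: 33.0
finger_force: 59.7
```

Request:
apply_moves --plan '[[[0, -0.05, -1], 0, 3], [[0, -0.05, -2], 0, 3], [[0, -0.05, -3], 0, 3], [[0, -0.05, -3.35], 0, 3], [[0, -0.05, -3.35], 0, 3], [[0, -0.05, -3.35], 0, 3], [[0, -0.05, -3.35], 0, 3]]'

```text
t: 15.42
eef_pos: [512.7, 112.6, 189.6]
orientation: [-0.122, -3.138, 0.001]
contact_force: [-2.8, -0.8, 7.5]
gripper_width: 33.2
finger_force: 60.8
```

Request:
apply_moves --plan '[[[0, 0, 0], 0, 3], [[0, 0, 0], 0, 4], [[0, 0, 0], 0, 5], [[0, 0, 0], 0, 5], [[0, 0, 0], 0, 5], [[0, 0, 2], 0, 5], [[0, 0, 6], 0, 5], [[0, 0, 10], 0, 5], [[-4, -2, 12], 0, 5], [[-8, -4, 14], 0, 5], [[-12, -6, 16], 0, 5], [[-16, -8, 18], 0, 5]]'

```text
t: 16.42
eef_pos: [375.2, 44.4, 357.5]
orientation: [-0.12, -3.139, 0.0]
contact_force: [-0.9, -1.2, 0.1]
gripper_width: 50.2
finger_force: 0.0
```

Request:
apply_moves --plan '[[[-4, -2, 1], 0, 5.5], [[-5, -2.5, 2], 0, 5.5], [[-5, -2.5, 2], 0, 5.5], [[-5, -2.5, 2], 0, 5.5], [[-5, -2.5, 2], 0, 5.5]]'

```text
t: 16.83
eef_pos: [327.3, 19.9, 376.7]
orientation: [0.122, 3.139, 0.001]
contact_force: [0.5, 0.4, -0.6]
gripper_width: 55.2
finger_force: 0.0
```

```bash
python3 look.py p4 b1 b3 c2 c3 blk seat; python3 - <<'E'
from h import *
im=cv2.imread('pics/p4.png'); print('card on seat z20',rect('top',im,(510,112),20,'yellow',40))
print('red z14',rect('top',im,(481,112),14,'red',25,6))
E
```

```text
b1 [ 601.5 -111.1] 10.9 [28.7 99.4]
b3 [ 455.3 -218.6] 5.1 [28.6 97.6]
c2 [ 600.1 -344.5] -19.9 [35.9 60.3]
c3 [ 451.2 -335. ] -1.2 [36.  59.2]
blk [620.8 244.8] -3.9 [34.6 58.5]
seat [513.5 112.7] -4.5 [ 89.2 139.2]
(array([327.4,  20. , 376.3]), 'closing-axis yaw', 85.6, 'tilt z', array([-0.001,  0.001, -1.   ]))
card on seat z20 (array([511.2, 111.2], dtype=float32), -4.1, array([36.7, 64.2], dtype=float32))
red z14 (array([476.7, 112.7], dtype=float32), 84.6, array([11.6, 22. ], dtype=float32))
```

Request:
apply_moves --plan '[[[27.4, -13.1, -12], 15.3, 5.5], [[27.4, -13.1, -12], 15.3, 5.5], [[27.4, -13.1, -12], 15.3, 5.5], [[27.4, -13.1, -12], 15.3, 5.5], [[27.4, -13.1, -12], 15.3, 5.5], [[27.4, -13.1, -12], 15.3, 5.5], [[27.4, -13.1, -12], 15.3, 5.5], [[27.4, -13.1, -12], 15.3, 5.5], [[27.4, -13.1, -16], 15.3, 5.5], [[27.4, -13.1, -16], 15.3, 5.5], [[27.4, -13.1, -16], 15.3, 5.5], [[27.4, -13.1, -16], 15.3, 5.5]]'

```text
t: 17.88
eef_pos: [601.0, -110.6, 216.5]
orientation: [0.299, -3.126, -0.002]
contact_force: [0.2, 0.1, -0.3]
gripper_width: 55.2
finger_force: 0.0
```

Request:
apply_moves --plan '[[[0.05, -0.05, -2], 0, 5.5], [[0.05, -0.05, -3.5], 0, 5.5], [[0.05, -0.05, -4.1], 0, 5.5], [[0.05, -0.05, -4.1], 0, 5.5], [[0.05, -0.05, -4.1], 0, 5.5], [[0.05, -0.05, -4.1], 0, 3], [[0.05, -0.05, -4.1], 0, 3], [[0.05, -0.05, -4.1], 0, 3], [[0.05, -0.05, -4.1], 0, 3], [[0.05, -0.05, -4.1], 0, 3], [[0.05, -0.05, -4.1], 0, 3]]'

```text
t: 18.8
eef_pos: [602.2, -111.7, 179.0]
orientation: [-0.297, 3.123, -0.001]
contact_force: [-0.6, 1.6, 6.4]
gripper_width: 29.9
finger_force: 3.0
```

Request:
apply_moves --plan '[[[0, 0, 0], 0, 4], [[0, 0, 0], 0, 5.5], [[0, 0, 0], 0, 5.5], [[0, 0, 3], 0, 5.5], [[0, 0, 7], 0, 5.5], [[0, 0, 11], 0, 5.5], [[-4, 0, 14], 0, 5.5], [[-8, 2, 17], 0, 5.5], [[-12, 4, 18], 0, 5.5], [[-16, 6, 18], 0, 5.5], [[-20, 8, 18], 0, 5.5], [[-24, 10, 18], 0, 5.5]]'

```text
t: 19.8
eef_pos: [387.5, -25.2, 356.1]
orientation: [-0.296, 3.127, -0.0]
contact_force: [0.1, 0.6, 1.3]
gripper_width: 55.1
finger_force: 0.0
```

```bash
python3 look.py p5 b1 b3 c2 c3 blk; python3 - <<'E'
from h import *
im=cv2.imread('pics/p5.png'); w=warp('top',im,601,-111,6,65,6); w2=warp('top',im,513,112,20,65,6)
cv2.imwrite('pics/b5.png',cv2.resize(np.clip(np.hstack([w,w2])*2.,0,255).astype(np.uint8),(800,400)))
E
```

```text
b1 [ 601.5 -111.3] 10.6 [28.5 99.1]
b3 [ 454.3 -219.2] 5.9 [30.9 98.9]
c2 [ 600.2 -344.5] -19.8 [36.  60.5]
c3 [ 451.2 -335. ] -1.2 [36.  59.2]
blk [620.4 244.8] -3.7 [34.7 59.4]
(array([381.4, -22.4, 354.4]), 'closing-axis yaw', 101.0, 'tilt z', array([-0.007,  0.003, -1.   ]))
```

View pics/b5.png

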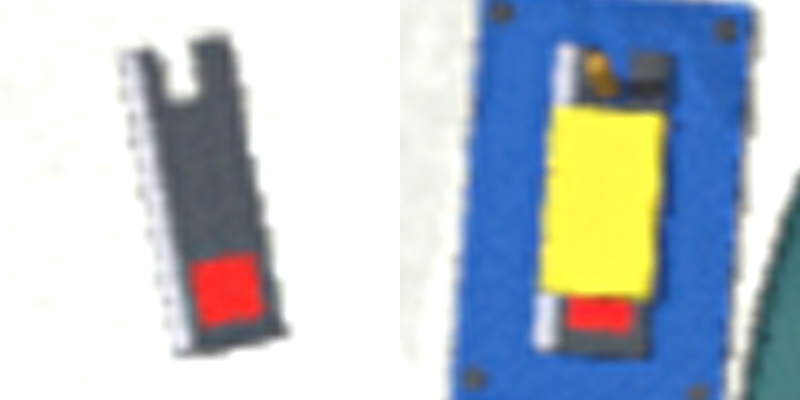

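Request:
apply_moves --plan '[[[21.9, -8.9, -8], -0.2, 5.5], [[21.9, -8.9, -8], -0.2, 5.5], [[21.9, -8.9, -8], -0.2, 5.5], [[21.9, -8.9, -8], -0.2, 5.5], [[21.9, -8.9, -8], -0.2, 5.5], [[21.9, -8.9, -8], -0.2, 5.5], [[21.9, -8.9, -14], -0.2, 5.5], [[21.9, -8.9, -14], -0.2, 5.5], [[21.9, -8.9, -14], -0.2, 5.5], [[21.9, -8.9, -14], -0.2, 5.5], [[21.9, -8.9, -14], -0.2, 5.5]]'

```text
t: 20.77
eef_pos: [608.7, -114.9, 217.3]
orientation: [-0.292, 3.126, -0.001]
contact_force: [0.1, -0.2, -0.3]
gripper_width: 55.0
finger_force: 0.0
```

Request:
apply_moves --plan '[[[-0.7, 0.35, -2], 0, 5.5], [[-0.7, 0.35, -3.5], 0, 5.5], [[-0.7, 0.35, -4.35], 0, 5.5], [[-0.7, 0.35, -4.35], 0, 5.5], [[-0.7, 0.35, -4.35], 0, 5.5], [[-0.7, 0.35, -4.35], 0, 5.5], [[-0.7, 0.35, -4.35], 0, 5.5]]'

```text
t: 21.35
eef_pos: [602.0, -111.5, 174.2]
orientation: [-0.291, 3.125, -0.002]
contact_force: [0.6, 0.0, 0.6]
gripper_width: 55.4
finger_force: 0.0
```

Request:
apply_moves --plan '[[[0, 0, -0.1], 0, 4], [[0, 0, -0.1], 0, 3], [[0, 0, -0.1], 0, 3], [[0, 0, -0.1], 0, 3], [[0, 0, -0.1], 0, 3], [[0, 0, -0.1], 0, 3], [[0, 0, -0.1], 0, 3]]'

```text
t: 21.93
eef_pos: [601.8, -111.3, 172.8]
orientation: [-0.292, 3.126, -0.001]
contact_force: [-0.5, -0.2, 5.8]
gripper_width: 33.8
finger_force: 63.1
```

Request:
apply_moves --plan '[[[0, 0, 2], 0, 3], [[0, 0, 5], 0, 3], [[0, 0, 8], 0, 3], [[-8.8, 22.4, 8], -15.2, 3], [[-8.8, 22.4, 8], -15.2, 3], [[-8.8, 22.4, 8], -15.2, 3], [[-8.8, 22.4, 8], -15.2, 3], [[-8.8, 22.4, 8], -15.2, 3], [[-8.8, 22.4, 8], -15.2, 3], [[-8.8, 22.4, 8], -15.2, 3], [[-8.8, 22.4, 6], -15.2, 3], [[-8.8, 22.4, 6], -15.2, 3]]'

```text
t: 22.93
eef_pos: [511.7, 113.1, 227.8]
orientation: [-0.122, -3.133, 0.002]
contact_force: [-1.4, -0.1, -2.5]
gripper_width: 33.4
finger_force: 60.4
```

Request:
apply_moves --plan '[[[0, 0, 0], 0, 3], [[0, 0, 0], 0, 3], [[0, 0, 0], 0, 3], [[0, 0, 0], 0, 3]]'

```text
t: 23.27
eef_pos: [513.8, 112.2, 232.0]
orientation: [0.126, 3.138, 0.0]
contact_force: [-0.9, 0.2, -1.4]
gripper_width: 33.7
finger_force: 60.4
```

```bash
sed -i 's/175.4/173.0/' hov.py; python3 hov.py; python3 - <<'E'
from h import *
a=cv2.imread('pics/p5.png'); r=rect('top',a,(601.5-34,-118),6,'red',25,6); d=r[0]-np.array([601.5,-111.3]); th=np.radians(10.7); print('table',r,d@[np.cos(th),np.sin(th)],d@[-np.sin(th),np.cos(th)])
E
```

```text
(array([513.8, 112.2, 232. ]), 'closing-axis yaw', 85.4, 'tilt z', array([ 0.001,  0.   , -1.   ]))
top (array([482.9, 112. ]), 87.2, array([21.7, 22.2])) in tool frame -30.784427559432242 -2.677502537452988
side (array([482.3, 114.7]), 84.4, array([21.8, 22.6])) in tool frame -31.599031982193875 -0.03431892021843047
table (array([ 571.9, -119.8], dtype=float32), 10.3, array([22.3, 22.6], dtype=float32)) -30.663481585507736 -2.8564844867802783
```

Request:
apply_moves --plan '[[[-0.1, 0.05, 0], 0, 3], [[-0.1, 0.05, -0.6], 0, 3], [[-0.1, 0.05, -1.2], 0, 3], [[-0.1, 0.05, -1.8], 0, 3], [[-0.1, 0.05, -2.4], 0, 3], [[-0.1, 0.05, -2.4], 0, 3], [[-0.1, 0.05, -2.4], 0, 3]]'

```text
t: 23.95
eef_pos: [511.9, 113.2, 206.2]
orientation: [-0.124, -3.137, 0.0]
contact_force: [-0.0, 0.5, -0.3]
gripper_width: 34.2
finger_force: 60.4
```

Request:
apply_moves --plan '[[[0.05, 0, -0.4], 0, 3], [[0.05, 0, -0.8], 0, 3], [[0.05, 0, -1.1], 0, 3], [[0.05, 0, -1.1], 0, 3], [[0.05, 0, -1.1], 0, 3], [[0.05, 0, -1.1], 0, 3]]'

```text
t: 24.45
eef_pos: [512.8, 113.3, 196.3]
orientation: [0.124, 3.139, 0.0]
contact_force: [0.6, 0.1, -1.9]
gripper_width: 34.0
finger_force: 60.4
```

Request:
apply_moves --plan '[[[0.05, -0.03, -0.15], 0, 3], [[0.05, -0.03, -0.25], 0, 3], [[0.05, -0.03, -0.25], 0, 3], [[0.05, -0.03, -0.25], 0, 3]]'

```text
t: 24.78
eef_pos: [513.3, 113.0, 193.7]
orientation: [-0.125, -3.139, -0.0]
contact_force: [-0.4, 0.1, -0.5]
gripper_width: 33.7
finger_force: 60.4
```

Request:
apply_moves --plan '[[[0, 0, -0.05], 0, 3], [[0, 0, -0.05], 0, 4], [[0, 0, -0.05], 0, 5], [[0, 0, -0.05], 0, 5], [[0, 0, -0.05], 0, 5], [[0, 0, 2], 0, 5], [[0, 0, 6], 0, 5], [[0, 0, 10], 0, 5], [[-4, -2, 12], 0, 5], [[-8, -4, 14], 0, 5], [[-12, -6, 16], 0, 5], [[-16, -8, 18], 0, 5]]'

```text
t: 25.78
eef_pos: [375.6, 44.5, 362.7]
orientation: [0.123, 3.139, -0.0]
contact_force: [0.8, -1.1, 1.0]
gripper_width: 50.1
finger_force: 0.0
```

Request:
apply_moves --plan '[[[-4, -2, 0], 0, 5.5], [[-5, -2.5, 0], 0, 5.5], [[-5, -2.5, 0], 0, 5.5], [[-5, -2.5, 0], 0, 5.5], [[-5, -2.5, 0], 0, 5.5]]'

```text
t: 26.2
eef_pos: [327.7, 20.1, 361.9]
orientation: [0.124, 3.138, 0.001]
contact_force: [0.7, 0.3, -0.2]
gripper_width: 55.0
finger_force: 0.0
```

```bash
python3 look.py p6 b1 b3 c2 c3 blk seat; python3 - <<'E'
from h import *
im=cv2.imread('pics/p6.png'); w2=warp('top',im,513,112,26,65,6)
print('red',rect('top',im,(481,112),26,'red',25,6),'blade',rect('top',im,(513,109),26,'blade',55))
cv2.imwrite('pics/b6.png',cv2.resize(np.clip(w2*2.,0,255).astype(np.uint8),(400,400)))
E
```

```text
b1
b3 [ 455.2 -218.8] 5.4 [28.6 97.6]
c2 [ 600.1 -344.5] -19.9 [35.9 60.3]
c3 [ 451. -335.] -1.2 [36. 59.]
blk [620.7 244.8] -3.8 [34.5 58.9]
seat [513.4 112.6] -4.4 [ 89.2 139.1]
(array([327.9,  20.2, 361.7]), 'closing-axis yaw', 85.5, 'tilt z', array([ 0.,  0., -1.]))
red (array([482. , 112.8], dtype=float32), -3.0, array([22.4, 22.5], dtype=float32)) blade (array([512.2, 107.7], dtype=float32), -5.1, array([ 33.1, 101.3], dtype=float32))
```

View pics/b6.png

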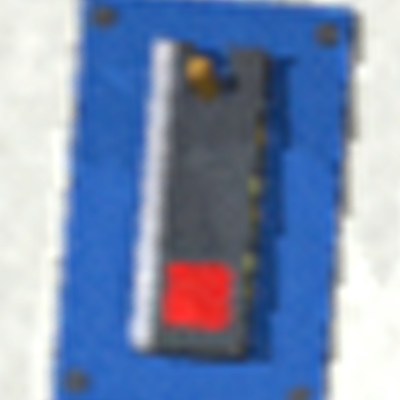

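Request:
apply_moves --plan '[[[12.3, -35.5, -10], 3.3, 5.5], [[12.3, -35.5, -10], 3.3, 5.5], [[12.3, -35.5, -10], 3.3, 5.5], [[12.3, -35.5, -10], 3.3, 5.5], [[12.3, -35.5, -10], 3.3, 5.5], [[12.3, -35.5, -10], 3.3, 5.5], [[12.3, -35.5, -10], 3.3, 5.5], [[12.3, -35.5, -10], 3.3, 5.5], [[12.3, -35.5, -10], 3.3, 5.5], [[12.3, -35.5, -14], 3.3, 5.5], [[12.3, -35.5, -14], 3.3, 5.5], [[12.3, -35.5, -14], 3.3, 5.5]]'

```text
t: 27.25
eef_pos: [450.1, -334.8, 216.7]
orientation: [-0.034, -3.134, -0.012]
contact_force: [0.2, 0.1, -0.3]
gripper_width: 55.3
finger_force: 0.0
```

Request:
apply_moves --plan '[[[0, 0, 0], 0, 5.5], [[0, 0, 0], 0, 5.5], [[0, 0, 0], 0, 5.5]]'

```text
t: 27.5
eef_pos: [451.0, -334.5, 224.1]
orientation: [0.032, 3.138, -0.004]
contact_force: [-0.2, -0.4, -0.1]
gripper_width: 55.0
finger_force: 0.0
```

Request:
apply_moves --plan '[[[0, -0.05, -3], 0, 5.5], [[0, -0.05, -4.4], 0, 5.5], [[0, -0.05, -5], 0, 5.5], [[0, -0.05, -5], 0, 5.5], [[0, -0.05, -5], 0, 5.5], [[0, -0.05, -5], 0, 4], [[0, -0.05, -5.1], 0, 3], [[0, -0.05, -5.1], 0, 3], [[0, -0.05, -5.1], 0, 3], [[0, -0.05, -5.1], 0, 3], [[0, -0.05, -5.1], 0, 3], [[0, -0.05, -5.1], 0, 3]]'

```text
t: 28.5
eef_pos: [451.0, -336.2, 173.7]
orientation: [0.034, 3.138, -0.004]
contact_force: [-0.8, 1.0, 5.7]
gripper_width: 33.7
finger_force: 59.3
```

Request:
apply_moves --plan '[[[0, 0, 3], 0, 3], [[0, 0, 7], 0, 3], [[6.2, 44.9, 8], -3.3, 3], [[6.2, 44.9, 8], -3.3, 3], [[6.2, 44.9, 8], -3.3, 3], [[6.2, 44.9, 8], -3.3, 3], [[6.2, 44.9, 8], -3.3, 3], [[6.2, 44.9, 8], -3.3, 3], [[6.2, 44.9, 8], -3.3, 3], [[6.2, 44.9, 8], -3.3, 3], [[6.2, 44.9, 8], -3.3, 3], [[6.2, 44.9, 8], -3.3, 3]]'

```text
t: 29.5
eef_pos: [507.2, 79.1, 251.4]
orientation: [0.124, 3.136, 0.0]
contact_force: [-0.3, 0.2, 0.8]
gripper_width: 33.8
finger_force: 60.1
```

Request:
apply_moves --plan '[[[0, 0, 0], 0, 3], [[0, 0, 0], 0, 3], [[0, 0, 0], 0, 3], [[0, 0, 0], 0, 3]]'

```text
t: 29.83
eef_pos: [507.2, 75.9, 250.3]
orientation: [0.127, 3.139, -0.001]
contact_force: [0.7, -0.2, -0.1]
gripper_width: 33.5
finger_force: 60.1
```

Request:
apply_moves --plan '[[[0.6, 3.65, 0], 0, 3], [[0.6, 3.65, -2], 0, 3], [[0.6, 3.65, -3], 0, 3], [[0.6, 3.65, -3], 0, 3], [[0.6, 3.65, -3], 0, 3], [[0.6, 3.65, -3], 0, 3]]'

```text
t: 30.33
eef_pos: [513.3, 112.3, 220.2]
orientation: [0.128, 3.139, -0.0]
contact_force: [0.5, -0.0, -0.1]
gripper_width: 33.2
finger_force: 60.2
```

Request:
apply_moves --plan '[[[0, 0.03, -0.6], 0, 3], [[0, 0.03, -1.2], 0, 3], [[0, 0.03, -1.7], 0, 3], [[0, 0.03, -1.95], 0, 3], [[0, 0.03, -1.95], 0, 3], [[0, 0.03, -1.95], 0, 3], [[0, 0.03, -1.95], 0, 3]]'

```text
t: 30.92
eef_pos: [513.2, 113.9, 200.4]
orientation: [0.124, 3.139, 0.0]
contact_force: [0.0, 0.2, -1.2]
gripper_width: 33.9
finger_force: 60.2
```

Request:
apply_moves --plan '[[[0, -0.1, -0.07], 0, 3], [[0, -0.1, -0.07], 0, 3], [[0, -0.1, -0.07], 0, 4], [[0, -0.1, -0.07], 0, 5], [[0, -0.1, -0.07], 0, 5], [[0, -0.1, -0.07], 0, 5], [[0, 0, 2], 0, 5], [[0, 0, 6], 0, 5], [[0, 0, 10], 0, 5], [[-4, -2, 12], 0, 5], [[-8, -4, 14], 0, 5], [[-12, -6, 16], 0, 5]]'

```text
t: 31.92
eef_pos: [410.1, 62.5, 352.7]
orientation: [0.123, 3.138, -0.0]
contact_force: [0.3, 0.2, -0.4]
gripper_width: 50.1
finger_force: 0.0
```

Request:
apply_moves --plan '[[[-4, -2, 0], 0, 5.5], [[-8, -4, 0], 0, 5.5], [[-8, -4, 0], 0, 5.5], [[-8, -4, 0], 0, 5.5], [[-8, -4, 0], 0, 5.5]]'

```text
t: 32.33
eef_pos: [331.2, 22.8, 351.9]
orientation: [0.126, 3.137, 0.001]
contact_force: [-0.0, -0.2, 0.9]
gripper_width: 55.2
finger_force: 0.0
```

```bash
python3 look.py p7 b3 c2 blk seat; python3 - <<'E'
from h import *
im=cv2.imread('pics/p7.png')
print('red',rect('top',im,(481,112),26,'red',25,6),'card',rect('top',im,(511,112),32,'yellow',40))
E
```

```text
b3 [ 455.2 -218.6] 5.2 [28.6 97.6]
c2 [ 600.2 -344.6] -19.9 [36.  60.4]
blk [620.7 244.8] -3.9 [34.6 58.8]
seat [513.5 112.6] -4.4 [ 89.3 139.1]
(array([331.8,  23. , 351.8]), 'closing-axis yaw', 85.5, 'tilt z', array([ 0.001,  0.   , -1.   ]))
red (array([476.9, 113. ], dtype=float32), 87.5, array([12.2, 22.2], dtype=float32)) card (array([512.1, 111.4], dtype=float32), -4.3, array([37.2, 64. ], dtype=float32))
```

Request:
apply_moves --plan '[[[12.3, -24.2, -9], 9.7, 5.5], [[12.3, -24.2, -9], 9.7, 5.5], [[12.3, -24.2, -9], 9.7, 5.5], [[12.3, -24.2, -9], 9.7, 5.5], [[12.3, -24.2, -9], 9.7, 5.5], [[12.3, -24.2, -9], 9.7, 5.5], [[12.3, -24.2, -9], 9.7, 5.5], [[12.3, -24.2, -9], 9.7, 5.5], [[12.3, -24.2, -13], 9.7, 5.5], [[12.3, -24.2, -13], 9.7, 5.5], [[12.3, -24.2, -13], 9.7, 5.5], [[12.3, -24.2, -13], 9.7, 5.5]]'

```text
t: 33.38
eef_pos: [455.0, -218.8, 221.8]
orientation: [0.143, -3.138, -0.0]
contact_force: [0.1, 0.5, 0.5]
gripper_width: 55.1
finger_force: 0.0
```

Request:
apply_moves --plan '[[[0, 0, -2.5], 0, 5.5], [[0, 0, -4.2], 0, 5.5], [[0, 0, -4.8], 0, 5.5], [[0, 0, -4.8], 0, 5.5], [[0, 0, -4.8], 0, 5.5], [[0, 0, -4.8], 0, 4], [[0, 0, -4.9], 0, 3], [[0, 0, -4.9], 0, 3], [[0, 0, -4.9], 0, 3], [[0, 0, -4.9], 0, 3], [[0, 0, -4.9], 0, 3], [[0, 0, -4.9], 0, 3]]'

```text
t: 34.38
eef_pos: [455.0, -219.6, 175.4]
orientation: [-0.141, 3.135, -0.003]
contact_force: [-1.2, 1.1, 7.2]
gripper_width: 33.2
finger_force: 58.9
```

Request:
apply_moves --plan '[[[0, 0, 3], 0, 3], [[0, 0, 7], 0, 3], [[5.9, 33.2, 8], -9.7, 3], [[5.9, 33.2, 8], -9.7, 3], [[5.9, 33.2, 8], -9.7, 3], [[5.9, 33.2, 8], -9.7, 3], [[5.9, 33.2, 8], -9.7, 3], [[5.9, 33.2, 8], -9.7, 3], [[5.9, 33.2, 8], -9.7, 3], [[5.9, 33.2, 8], -9.7, 3], [[5.9, 33.2, 8], -9.7, 3], [[5.9, 33.2, 8], -9.7, 3]]'

```text
t: 35.38
eef_pos: [513.3, 115.6, 253.3]
orientation: [0.116, 3.138, 0.001]
contact_force: [0.3, -0.1, -1.7]
gripper_width: 33.1
finger_force: 60.2
```

Request:
apply_moves --plan '[[[0, 0, -0.9], 0, 3], [[0, 0, -1.8], 0, 3], [[0, 0, -1.8], 0, 3], [[0, 0, -1.8], 0, 3], [[0, 0, -1.8], 0, 3]]'

```text
t: 35.8
eef_pos: [513.0, 111.6, 234.0]
orientation: [-0.128, -3.138, 0.0]
contact_force: [0.1, 0.1, -1.7]
gripper_width: 32.9
finger_force: 60.2
```

```bash
sed -i 's/173.0/175.4/' hov.py; python3 hov.py
```

```text
(array([513. , 111.6, 234. ]), 'closing-axis yaw', 85.3, 'tilt z', array([-0.001, -0.   , -1.   ]))
top (array([480.6, 111.6]), 84.8, array([22. , 22.1])) in tool frame -32.29105133290436 -2.6548076796133255
side (array([480.6, 114.5]), 86.4, array([22.1, 22.4])) in tool frame -32.52867300793148 0.23544074215898628
```

Request:
apply_moves --plan '[[[0.1, 0.1, 0], 0, 3], [[0.1, 0.1, 0], 0, 3], [[0.1, 0.1, 0], 0, 3], [[0.1, 0.1, -0.6], 0, 3], [[0.1, 0.1, -1.2], 0, 3], [[0.1, 0.1, -1.8], 0, 3], [[0.1, 0.1, -1.8], 0, 3], [[0.1, 0.1, -1.8], 0, 3], [[0.1, 0.1, -1.8], 0, 3]]'

```text
t: 36.65
eef_pos: [514.1, 113.9, 216.2]
orientation: [-0.124, -3.139, -0.0]
contact_force: [-0.7, 0.8, -1.7]
gripper_width: 33.2
finger_force: 60.2
```

Request:
apply_moves --plan '[[[0, -0.08, -0.3], 0, 3], [[0, -0.08, -0.6], 0, 3], [[0, -0.08, -0.8], 0, 3], [[0, -0.08, -0.8], 0, 3], [[0, -0.08, -0.8], 0, 3], [[0, -0.08, -0.8], 0, 3]]'

```text
t: 37.15
eef_pos: [514.1, 113.0, 208.5]
orientation: [0.125, 3.139, 0.0]
contact_force: [0.0, 0.3, -1.0]
gripper_width: 33.0
finger_force: 60.2
```

Request:
apply_moves --plan '[[[0, 0, -0.08], 0, 3], [[0, 0, -0.08], 0, 3], [[0, 0, -0.08], 0, 4], [[0, 0, -0.08], 0, 5], [[0, 0, -0.08], 0, 5], [[0, 0, -0.08], 0, 5], [[0, 0, 2], 0, 5], [[0, 0, 6], 0, 5], [[0, 0, 10], 0, 5], [[-4, -2, 12], 0, 5], [[-8, -4, 14], 0, 5], [[-12, -6, 16], 0, 5]]'

```text
t: 38.15
eef_pos: [411.0, 61.7, 360.9]
orientation: [0.123, 3.138, -0.0]
contact_force: [-0.3, -0.9, 0.9]
gripper_width: 50.3
finger_force: 0.0
```

Request:
apply_moves --plan '[[[-4, -2, 0], 0, 5.5], [[-8, -4, 0], 0, 5.5], [[-8, -4, 0], 0, 5.5], [[-8, -4, 0], 0, 5.5], [[-8, -4, 0], 0, 5.5]]'

```text
t: 38.57
eef_pos: [332.1, 22.0, 360.1]
orientation: [0.126, 3.137, 0.001]
contact_force: [0.3, 0.1, 0.4]
gripper_width: 55.1
finger_force: 0.0
```

```bash
python3 look.py p8 c2 blk seat; python3 - <<'E'
from h import *
im=cv2.imread('pics/p8.png'); w2=warp('top',im,513,112,38,65,6)
print('red',rect('top',im,(481,112),38,'red',25,6),'blade',rect('top',im,(513,109),38,'blade',55))
s=grab('side'); cv2.imwrite('pics/s8.png',s); u,v=w2p('side',(513,112,25))[0].round().astype(int)
cv2.imwrite('pics/b8.png',np.clip(np.hstack([cv2.resize(w2,(400,400)),cv2.resize(s[v-30:v+30,u-30:u+30],(400,400),interpolation=cv2.INTER_CUBIC)])*2.,0,255).astype(np.uint8))
E
```

```text
c2 [ 600.2 -344.5] -19.9 [36.1 60.3]
blk [620.6 244.8] -3.5 [34.6 59. ]
seat [513.4 112.7] -4.5 [ 89.3 139.1]
(array([332.7,  22.1, 359.9]), 'closing-axis yaw', 85.5, 'tilt z', array([ 0.002,  0.   , -1.   ]))
red (array([481.7, 112.8], dtype=float32), 84.0, array([22. , 22.3], dtype=float32)) blade (array([511.5, 107.4], dtype=float32), -6.2, array([ 35.8, 103. ], dtype=float32))
```

View pics/b8.png

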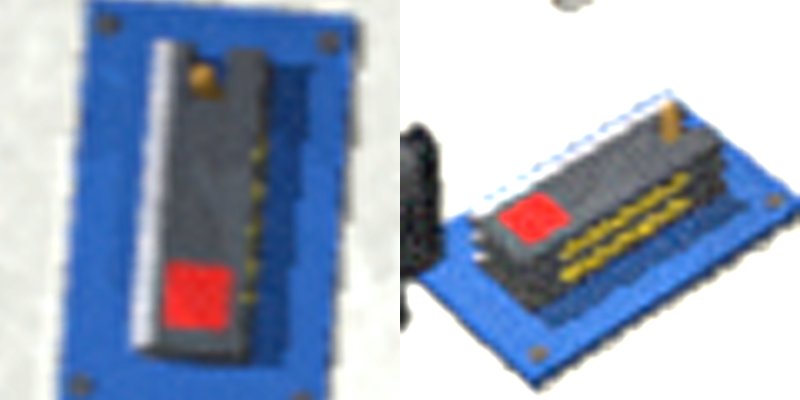

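Request:
apply_moves --plan '[[[26.7, -36.7, -10], -15.4, 5.5], [[26.7, -36.7, -10], -15.4, 5.5], [[26.7, -36.7, -10], -15.4, 5.5], [[26.7, -36.7, -10], -15.4, 5.5], [[26.7, -36.7, -10], -15.4, 5.5], [[26.7, -36.7, -10], -15.4, 5.5], [[26.7, -36.7, -10], -15.4, 5.5], [[26.7, -36.7, -10], -15.4, 5.5], [[26.7, -36.7, -10], -15.4, 5.5], [[26.7, -36.7, -10], -15.4, 5.5], [[26.7, -36.7, -10], -15.4, 5.5], [[26.7, -36.7, -10], -15.4, 5.5]]'

```text
t: 39.67
eef_pos: [602.2, -349.4, 251.3]
orientation: [-0.546, -3.088, -0.002]
contact_force: [-1.6, 1.4, -1.0]
gripper_width: 54.8
finger_force: 0.0
```

Request:
apply_moves --plan '[[[0, 0, -2], 0, 5.5], [[0, 0, -4], 0, 5.5], [[0, 0, -4], 0, 5.5], [[0, 0, -4], 0, 5.5], [[0, 0, -4], 0, 5.5], [[0, 0, -4], 0, 5.5]]'

```text
t: 40.17
eef_pos: [599.9, -344.9, 221.3]
orientation: [0.542, 3.092, -0.002]
contact_force: [-0.6, 0.8, -0.7]
gripper_width: 55.0
finger_force: 0.0
```

Request:
apply_moves --plan '[[[0, 0, -2.5], 0, 5.5], [[0, 0, -4.1], 0, 5.5], [[0, 0, -4.75], 0, 5.5], [[0, 0, -4.75], 0, 5.5], [[0, 0, -4.75], 0, 5.5], [[0, 0, -4.75], 0, 4], [[0, 0, -4.85], 0, 3], [[0, 0, -4.85], 0, 3], [[0, 0, -4.85], 0, 3], [[0, 0, -4.85], 0, 3], [[0, 0, -4.85], 0, 3], [[0, 0, -4.85], 0, 3]]'

```text
t: 41.17
eef_pos: [599.9, -345.5, 174.3]
orientation: [0.543, 3.089, -0.003]
contact_force: [-0.5, -0.1, 5.5]
gripper_width: 33.4
finger_force: 59.5
```

Request:
apply_moves --plan '[[[0, 0, 3], 0, 3], [[0, 0, 7], 0, 3], [[-8.6, 45.7, 8], 15.4, 3], [[-8.6, 45.7, 8], 15.4, 3], [[-8.6, 45.7, 8], 15.4, 3], [[-8.6, 45.7, 8], 15.4, 3], [[-8.6, 45.7, 8], 15.4, 3], [[-8.6, 45.7, 8], 15.4, 3], [[-8.6, 45.7, 8], 15.4, 3], [[-8.6, 45.7, 8], 15.4, 3], [[-8.6, 45.7, 8], 15.4, 3], [[-8.6, 45.7, 8], 15.4, 3]]'

```text
t: 42.17
eef_pos: [521.3, 66.2, 251.1]
orientation: [0.125, 3.137, 0.0]
contact_force: [0.5, -0.3, 0.5]
gripper_width: 33.1
finger_force: 59.9
```

Request:
apply_moves --plan '[[[0, 0, 0], 0, 3], [[0, 0, 0], 0, 3], [[0, 0, 0], 0, 3], [[0, 0, 0], 0, 3]]'

```text
t: 42.5
eef_pos: [522.4, 63.4, 250.3]
orientation: [0.126, 3.138, -0.001]
contact_force: [1.3, -1.0, -0.2]
gripper_width: 33.6
finger_force: 59.9
```

Request:
apply_moves --plan '[[[-0.9, 4.9, 0], 0, 3], [[-0.9, 4.9, 0], 0, 3], [[-0.9, 4.9, -2], 0, 3], [[-0.9, 4.9, -2], 0, 3], [[-0.9, 4.9, -2], 0, 3], [[-0.9, 4.9, -2], 0, 3], [[-0.9, 4.9, -2], 0, 3]]'

```text
t: 43.08
eef_pos: [513.6, 112.6, 230.8]
orientation: [0.127, 3.138, 0.0]
contact_force: [-0.1, -0.2, -0.6]
gripper_width: 33.4
finger_force: 60.0
```

Request:
apply_moves --plan '[[[-0.05, 0, -0.6], 0, 3], [[-0.05, 0, -1.2], 0, 3], [[-0.05, 0, -1.6], 0, 3], [[-0.05, 0, -1.8], 0, 3], [[-0.05, 0, -1.8], 0, 3], [[-0.05, 0, -1.8], 0, 3], [[-0.05, 0, -1.8], 0, 3]]'

```text
t: 43.67
eef_pos: [512.4, 113.3, 212.3]
orientation: [-0.124, -3.139, 0.0]
contact_force: [-2.3, -0.6, 4.9]
gripper_width: 33.5
finger_force: 60.5
```

Contact made with the stack (about 5 N up), so I release here.

Request:
apply_moves --plan '[[[0, 0, 0], 0, 4], [[0, 0, 0], 0, 5], [[0, 0, 0], 0, 5], [[0, 0, 0], 0, 5], [[0, 0, 2], 0, 5], [[0, 0, 6], 0, 5], [[0, 0, 10], 0, 5], [[-4, -2, 12], 0, 5], [[-8, -4, 14], 0, 5], [[-12, -6, 16], 0, 5], [[-16, -8, 16], 0, 5], [[-18, -9, 16], 0, 5]]'

```text
t: 44.67
eef_pos: [335.0, 25.0, 373.1]
orientation: [0.123, 3.136, -0.001]
contact_force: [-0.7, -1.8, 0.6]
gripper_width: 49.9
finger_force: 0.0
```

```bash
python3 look.py p9 blk seat; python3 - <<'E'
from h import *
im=cv2.imread('pics/p9.png'); w2=warp('top',im,513,112,44,65,6); w=warp('top',im,621,245,24,65,6)
print('red',rect('top',im,(478,112),38,'red',25,6),'card',rect('top',im,(511,112),44,'yellow',40))
s=grab('side'); cv2.imwrite('pics/s9.png',s)
b=cv2.resize(warp('top',im,445,341,50,45,6),(400,400))
cv2.imwrite('pics/b9.png',np.clip(np.hstack([cv2.resize(x,(266,266)) for x in (w2,w,b)])*2.,0,255).astype(np.uint8))
E
```

```text
blk [620.7 244.8] -3.7 [34.6 58.8]
seat [512.9 112.7] -4.4 [ 89.3 140.2]
(array([329.5,  23.5, 372.9]), 'closing-axis yaw', 85.4, 'tilt z', array([-0.001, -0.003, -1.   ]))
red (array([474.1, 129.8], dtype=float32), -0.0, array([14.3, 23.5], dtype=float32)) card (array([510.8, 112.2], dtype=float32), -5.1, array([39.5, 64.8], dtype=float32))
```

View pics/b9.png

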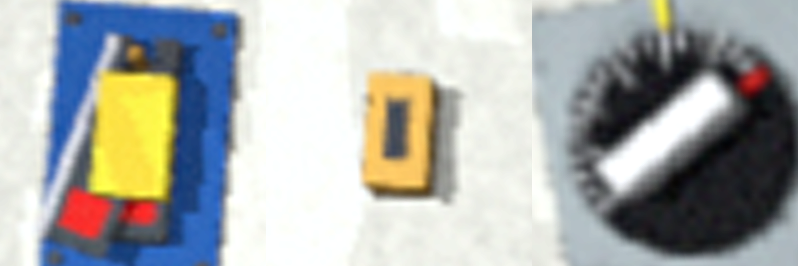

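```bash
python3 - <<'E'
from h import *
s=cv2.imread('pics/s9.png'); u,v=w2p('side',(513,112,25))[0].round().astype(int)
im=cv2.imread('pics/p9.png'); w2=warp('top',im,505,118,38,60,6)
cv2.imwrite('pics/c9.png',np.clip(np.hstack([cv2.resize(w2,(400,400)),cv2.resize(s[v-28:v+28,u-28:u+28],(400,400),interpolation=cv2.INTER_CUBIC)])*2.,0,255).astype(np.uint8))
E
```

```text
(no output)
```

View pics/c9.png

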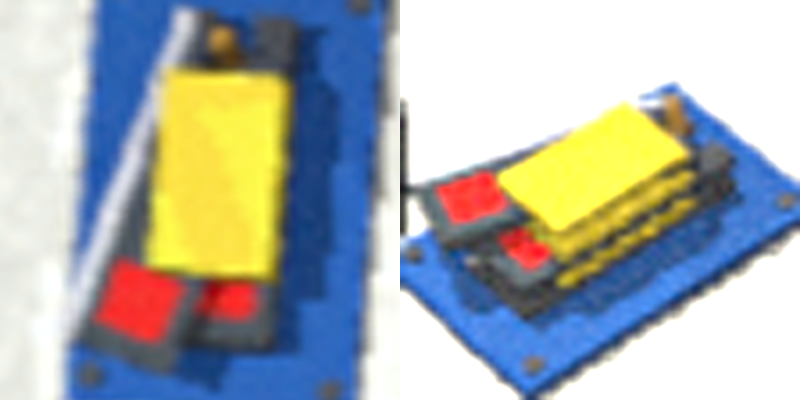

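Request:
apply_moves --plan '[[[18.2, 8.9, -8], 0, 5], [[18.2, 8.9, -8], 0, 5], [[18.2, 8.9, -8], 0, 5], [[18.2, 8.9, -8], 0, 5], [[18.2, 8.9, -8], 0, 5], [[18.2, 8.9, -8], 0, 5], [[18.2, 8.9, -12], 0, 5], [[18.2, 8.9, -12], 0, 5], [[18.2, 8.9, -12], 0, 5], [[18.2, 8.9, -12], 0, 5], [[18.2, 8.9, -12], 0, 5]]'

```text
t: 45.68
eef_pos: [518.8, 114.2, 254.2]
orientation: [0.125, 3.135, 0.001]
contact_force: [-0.1, 0.1, 0.7]
gripper_width: 50.3
finger_force: 0.0
```

Request:
apply_moves --plan '[[[-0.65, -0.1, -2], 0, 5], [[-0.65, -0.1, -3.4], 0, 5], [[-0.65, -0.1, -4.1], 0, 5], [[-0.65, -0.1, -4.1], 0, 5], [[-0.65, -0.1, -4.1], 0, 5], [[-0.65, -0.1, -4.1], 0, 4], [[-0.65, -0.1, -4.1], 0, 3], [[-0.65, -0.1, -4.1], 0, 3], [[-0.65, -0.1, -4.1], 0, 3], [[-0.65, -0.1, -4.1], 0, 3], [[-0.65, -0.1, -4.1], 0, 3]]'

```text
t: 46.6
eef_pos: [512.7, 113.4, 212.9]
orientation: [0.124, 3.135, 0.001]
contact_force: [-0.3, -1.4, 6.3]
gripper_width: 33.1
finger_force: 59.8
```

Request:
apply_moves --plan '[[[0, 0, 2], 0, 3], [[0, 0, 6], 0, 3], [[-5.3, -21.8, 6], 0, 3], [[-5.3, -21.8, 6], 0, 3], [[-5.3, -21.8, 6], 0, 3], [[-5.3, -21.8, 6], 0, 3], [[-5.3, -21.8, 6], 0, 3], [[-5.3, -21.8, 3], 0, 3], [[-5.3, -21.8, -1], 0, 3], [[-5.3, -21.8, -3], 0, 3], [[-5.3, -21.8, -3.75], 0, 3], [[-5.3, -21.8, -3.75], 0, 3]]'

```text
t: 47.6
eef_pos: [458.6, -105.0, 173.5]
orientation: [-0.125, -3.137, -0.0]
contact_force: [1.8, 0.6, -0.1]
gripper_width: 33.2
finger_force: 76.0
```

Request:
apply_moves --plan '[[[0, 0, 0], 0, 3], [[0, 0, 0], 0, 3], [[0, 0, 0], 0, 4], [[0, 0, 0], 0, 5], [[0, 0, 0], 0, 5], [[0, 0, 0], 0, 5], [[0, 0, 3], 0, 5], [[0, 0, 7], 0, 5], [[0, 0, 11], 0, 5], [[-4, 4, 14], 0, 5], [[-8, 8, 17], 0, 5], [[-12, 12, 18], 0, 5]]'

```text
t: 48.6
eef_pos: [378.4, -24.2, 337.6]
orientation: [0.127, 3.135, -0.001]
contact_force: [0.6, 1.7, 1.2]
gripper_width: 49.8
finger_force: 0.0
```

```bash
python3 - <<'E'
from h import *
im=grab('top'); cv2.imwrite('pics/p10.png',im); print(tool())
print('card',rect('top',im,(460,-105),6,'yellow',45)); r=rect('top',im,(475,136),38,'red',22,6); print('red',r)
print('blade',rect('top',im,(506,125),38,'blade',60))
# white/bright edge on blue: yaw of top blade
w=cv2.GaussianBlur(warp('top',im,507,122,38,62,4),(0,0),2); b,g,rr=[w[...,k].astype(int) for k in range(3)]
m=((w.min(2)>62)).astype(np.uint8); k,l,st,c=cv2.connectedComponentsWithStats(m)
for i in range(1,k):
    if st[i,4]>300:
        (x,y),s,a=cv2.minAreaRect(max(cv2.findContours((l==i).astype(np.uint8),0,2)[0],key=cv2.contourArea)); print(507+62-y/4,122+62-x/4,np.array(s)/4,a)
cv2.imwrite('pics/b10.png',np.clip(w*2.,0,255).astype(np.uint8))
E
```

```text
(array([374.5, -20.5, 339.6]), 'closing-axis yaw', 85.6, 'tilt z', array([ 0.004,  0.003, -1.   ]))
card (array([ 482. , -107.5], dtype=float32), 87.8, array([15.5, 35.9], dtype=float32))
red (array([474.8, 136.3], dtype=float32), 65.1, array([22.3, 22.7], dtype=float32))
blade (array([505.6, 109.1], dtype=float32), -20.5, array([ 55.8, 112.4], dtype=float32))
507.125 151.5 [123.75  65.  ] 90.0
504.4246368408203 62.318946838378906 [ 10.35221672 119.18283081] 3.468229293823242
```

```bash
python3 - <<'E'
from h import *
im=cv2.imread('pics/p10.png'); C=(507,122); H=62; s=6
w=cv2.GaussianBlur(warp('top',im,*C,38,H,s),(0,0),2).astype(int); N=len(w)
I,J=np.indices((N,N)); X=C[0]+H-I/s; Y=C[1]+H-J/s
b,g,r=w[...,0],w[...,1],w[...,2]
red=(r>1.8*g)&(r>60)
# strip: bright, grey
m=((w.min(2)>55)&(w.max(2)-w.min(2)<45)&(abs(Y-128)<32)&(abs(X-506)<58)).astype(np.uint8)
k,l,st,c=cv2.connectedComponentsWithStats(m)
for i in range(1,k):
    if st[i,4]>400:
        (x,y),sz,a=cv2.minAreaRect(max(cv2.findContours((l==i).astype(np.uint8),0,2)[0],key=cv2.contourArea)); print('strip',C[0]+H-y/s,C[1]+H-x/s,np.array(sz)/s,a)
        vx,vy,_,_=cv2.fitLine(np.c_[X[l==i],Y[l==i]].astype(np.float32),cv2.DIST_HUBER,0,.01,.01).ravel(); print(' line yaw',np.degrees(np.arctan2(vy,vx)))
yaw=[]
cv2.imwrite('pics/b10.png',cv2.resize(np.clip(w*2,0,255).astype(np.uint8),(500,500)))
E
```

```text
strip 506.0 139.16666666666666 [115.66666667  41.33333333] 90.0
 line yaw -4.4768734
```

View pics/b10.png

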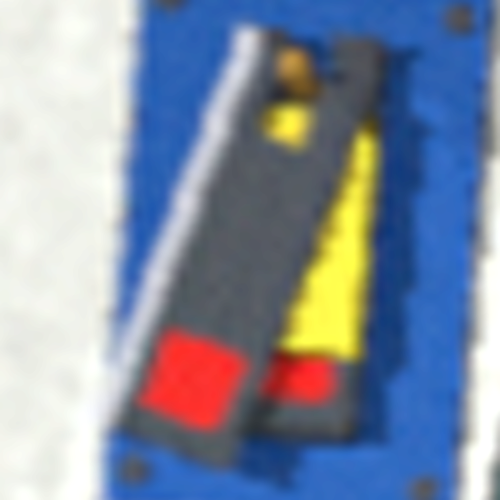

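Request:
apply_moves --plan '[[[13.2, 14.9, -4], -14.1, 5], [[13.2, 14.9, -4], -14.1, 5], [[13.2, 14.9, -4], -14.1, 5], [[13.2, 14.9, -4], -14.1, 5], [[13.2, 14.9, -4], -14.1, 5], [[13.2, 14.9, -4], -14.1, 5], [[13.2, 14.9, -9], -14.1, 5], [[13.2, 14.9, -9], -14.1, 5], [[13.2, 14.9, -9], -14.1, 5], [[13.2, 14.9, -9], -14.1, 5], [[13.2, 14.9, -9], -14.1, 5]]'

```text
t: 49.57
eef_pos: [511.1, 123.9, 247.0]
orientation: [0.51, 3.097, 0.001]
contact_force: [-0.0, 0.3, -0.5]
gripper_width: 50.0
finger_force: 0.0
```

Request:
apply_moves --plan '[[[-0.48, 0.47, -1.5], 0, 5], [[-0.48, 0.47, -3], 0, 5], [[-0.48, 0.47, -3.9], 0, 5], [[-0.48, 0.47, -3.9], 0, 5], [[-0.48, 0.47, -3.9], 0, 5], [[-0.48, 0.47, -3.9], 0, 4], [[-0.48, 0.47, -3.95], 0, 3], [[-0.48, 0.47, -3.95], 0, 3], [[-0.48, 0.47, -3.95], 0, 3], [[-0.48, 0.47, -3.95], 0, 3], [[-0.48, 0.47, -3.95], 0, 3]]'

```text
t: 50.48
eef_pos: [506.6, 129.0, 208.0]
orientation: [0.509, 3.097, 0.001]
contact_force: [-2.5, -1.8, 5.4]
gripper_width: 32.8
finger_force: 59.0
```

Request:
apply_moves --plan '[[[0, 0, 1], 0, 3], [[0, 0, 2], 0, 3], [[0, 0, 3.5], 0, 3], [[0, 0, 3.5], 0, 3], [[0.75, -1.6, 3.5], 14.1, 3], [[0.75, -1.6, 3.5], 14.1, 3], [[0.75, -1.6, 2.6], 14.1, 3], [[0.75, -1.6, 2.6], 14.1, 3], [[0.75, -1.6, 2.6], 14.1, 3], [[0.75, -1.6, 2.6], 14.1, 3], [[0.75, -1.6, 2.6], 14.1, 3]]'

```text
t: 51.4
eef_pos: [513.4, 113.4, 231.3]
orientation: [-0.126, -3.139, -0.0]
contact_force: [0.0, 0.3, -0.9]
gripper_width: 32.4
finger_force: 59.7
```

```bash
sed -i 's/175.4/176.0/' hov.py; python3 hov.py; python3 - <<'E'
from h import *
im=cv2.imread('pics/p10.png'); a=rect('top',im,(476,110),26,'red',11,8); print(a)
E
```

```text
(array([513.4, 113.4, 231.3]), 'closing-axis yaw', 85.4, 'tilt z', array([-0.,  0., -1.]))
top (array([479.8, 114. ]), 83.1, array([21.7, 22.2])) in tool frame -33.53988967072718 -2.096616530375911
side (array([479.9, 116.5]), 84.1, array([22. , 22.8])) in tool frame -33.64070909370374 0.40335055819759014
(array([476.9, 110.9], dtype=float32), 84.0, array([12.1, 18.5], dtype=float32))
```

Request:
apply_moves --plan '[[[0.2, -0.1, 0], 0.7, 3], [[0.2, -0.1, 0], 0.7, 3], [[0.2, -0.1, 0], 0.7, 3], [[0.2, -0.1, -0.5], 0.7, 3], [[0.2, -0.1, -1.0], 0.7, 3], [[0.2, -0.1, -1.4], 0.7, 3], [[0.2, -0.1, -1.4], 0.7, 3], [[0.2, -0.1, -1.4], 0.7, 3], [[0.2, -0.1, -1.4], 0.7, 3]]'

```text
t: 52.25
eef_pos: [515.2, 112.4, 217.0]
orientation: [-0.105, -3.138, -0.001]
contact_force: [0.0, 2.5, -3.2]
gripper_width: 32.8
finger_force: 59.7
```

Request:
apply_moves --plan '[[[0, 0.03, -0.3], 0, 3], [[0, 0.03, -0.6], 0, 3], [[0, 0.03, -0.85], 0, 3], [[0, 0.03, -0.85], 0, 3], [[0, 0.03, -0.85], 0, 3], [[0, 0.03, -0.85], 0, 3]]'

```text
t: 52.75
eef_pos: [515.5, 112.4, 209.0]
orientation: [0.105, 3.14, 0.0]
contact_force: [-0.4, 2.8, -1.3]
gripper_width: 32.5
finger_force: 59.9
```

Request:
apply_moves --plan '[[[0, 0, -0.03], 0, 3], [[0, 0, -0.03], 0, 4], [[0, 0, -0.03], 0, 5], [[0, 0, -0.03], 0, 5], [[0, 0, -0.03], 0, 5], [[0, 0, 2], 0, 5], [[0, 0, 6], 0, 5], [[0, 0, 10], 0, 5], [[-4, -2, 12], 0, 5], [[-8, -4, 14], 0, 5], [[-12, -6, 16], 0, 5], [[-16, -8, 16], 0, 5]]'

```text
t: 53.75
eef_pos: [375.6, 42.4, 368.7]
orientation: [0.104, 3.135, -0.001]
contact_force: [0.6, -0.9, 0.7]
gripper_width: 50.1
finger_force: 0.0
```

Request:
apply_moves --plan '[[[-3, -2, 0], 0, 5], [[-4, -2, 0], 0, 5], [[-4, -2, 0], 0, 5], [[-4, -2, 0], 0, 5], [[-4, -2, 0], 0, 5]]'

```text
t: 54.17
eef_pos: [337.0, 23.0, 365.9]
orientation: [0.105, 3.139, 0.0]
contact_force: [1.3, -0.9, 1.0]
gripper_width: 49.9
finger_force: 0.0
```

```bash
python3 look.py p11 blk seat; python3 - <<'E'
from h import *
im=cv2.imread('pics/p11.png')
print('red',rect('top',im,(481,112),38,'red',25,6),'blade',rect('top',im,(513,109),38,'blade',55))
print('card',rect('top',im,(459,-105),6,'yellow',45))
a=cv2.imread('pics/p8.png')
d=cv2.absdiff(warp('top',a,513,112,38,60,3),warp('top',im,513,112,38,60,3)).max(2); print('diff p8: max',d.max(),'count>25',(d>25).sum(), np.argwhere(d>25).mean(0) if (d>25).any() else '')
E
```

```text
blk [620.8 244.8] -3.4 [34.6 58.8]
seat [512.4 112.7] -4.4 [ 89.3 141.3]
(array([337.2,  23.1, 365.7]), 'closing-axis yaw', 86.2, 'tilt z', array([-0.,  0., -1.]))
red (array([482.1, 112.3], dtype=float32), 86.1, array([22.1, 22.5], dtype=float32)) blade (array([511.6, 107.3], dtype=float32), -6.2, array([ 35.3, 103.3], dtype=float32))
card (array([ 459.8, -105.7], dtype=float32), -4.5, array([35.9, 59.9], dtype=float32))
diff p8: max 27 count>25 8 [253.5 270.5]
```

Request:
apply_moves --plan '[[[12.2, -12.9, -8], -0.7, 5.5], [[12.2, -12.9, -8], -0.7, 5.5], [[12.2, -12.9, -8], -0.7, 5.5], [[12.2, -12.9, -8], -0.7, 5.5], [[12.2, -12.9, -8], -0.7, 5.5], [[12.2, -12.9, -14.2], -0.7, 5.5], [[12.2, -12.9, -14.2], -0.7, 5.5], [[12.2, -12.9, -14.2], -0.7, 5.5], [[12.2, -12.9, -14.2], -0.7, 5.5], [[12.2, -12.9, -14.2], -0.7, 5.5], [[12.2, -12.9, -14.2], -0.7, 5.5]]'

```text
t: 55.13
eef_pos: [459.6, -106.0, 225.9]
orientation: [0.123, 3.135, -0.002]
contact_force: [-0.1, -0.2, 0.3]
gripper_width: 54.7
finger_force: 0.0
```

Request:
apply_moves --plan '[[[0, 0, -3], 0, 5.5], [[0, 0, -4.6], 0, 5.5], [[0, 0, -5.2], 0, 5.5], [[0, 0, -5.2], 0, 5.5], [[0, 0, -5.2], 0, 5.5], [[0, 0, -5.2], 0, 4], [[0, 0, -5.3], 0, 3], [[0, 0, -5.3], 0, 3], [[0, 0, -5.3], 0, 3], [[0, 0, -5.3], 0, 3], [[0, 0, -5.3], 0, 3], [[0, 0, -5.3], 0, 3]]'

```text
t: 56.13
eef_pos: [459.6, -106.4, 173.5]
orientation: [0.124, 3.135, -0.002]
contact_force: [-1.4, 0.7, 6.9]
gripper_width: 33.6
finger_force: 59.1
```

Request:
apply_moves --plan '[[[0, 0, 3], 0, 3], [[0, 0, 7], 0, 3], [[5.3, 21.9, 8], 0, 3], [[5.3, 21.9, 8], 0, 3], [[5.3, 21.9, 8], 0, 3], [[5.3, 21.9, 8], 0, 3], [[5.3, 21.9, 8], 0, 3], [[5.3, 21.9, 8], 0, 3], [[5.3, 21.9, 6], 0, 3], [[5.3, 21.9, 6], 0, 3], [[5.3, 21.9, 6], 0, 3], [[5.3, 21.9, 6], 0, 3]]'

```text
t: 57.13
eef_pos: [511.5, 112.4, 231.4]
orientation: [0.126, 3.139, -0.0]
contact_force: [-0.4, -0.9, 0.2]
gripper_width: 33.3
finger_force: 60.2
```

```bash
python3 - <<'E'
from h import *
s=grab('side'); print(tool())
r=rect('side',s,(481,114),38,'red',22,6); print('red of top blade, side',r)
E
```

```text
(array([511.7, 112.3, 231.7]), 'closing-axis yaw', 85.4, 'tilt z', array([ 0.001,  0.   , -1.   ]))
red of top blade, side (array([481.7, 115. ], dtype=float32), 86.6, array([21.9, 22.3], dtype=float32))
```

Request:
apply_moves --plan '[[[0.1, 0, -0.6], 0, 3], [[0.1, 0, -1.2], 0, 3], [[0.1, 0, -1.7], 0, 3], [[0.1, 0, -1.9], 0, 3], [[0.1, 0, -1.9], 0, 3], [[0.1, 0, -1.9], 0, 3], [[0.1, 0, -1.9], 0, 3]]'

```text
t: 57.77
eef_pos: [512.5, 112.8, 211.6]
orientation: [-0.125, -3.139, 0.0]
contact_force: [-0.2, -1.0, 1.2]
gripper_width: 33.6
finger_force: 60.3
```

Request:
apply_moves --plan '[[[0, 0, 0], 0, 4], [[0, 0, 0], 0, 5], [[0, 0, 0], 0, 5], [[0, 0, 0], 0, 5], [[0, 0, 2], 0, 5], [[0, 0, 6], 0, 5], [[0, 0, 10], 0, 5], [[-4, -2, 12], 0, 5], [[-8, -4, 14], 0, 5], [[-12, -6, 16], 0, 5], [[-16, -8, 16], 0, 5], [[-18, -9, 16], 0, 5]]'

```text
t: 58.77
eef_pos: [334.9, 24.5, 373.0]
orientation: [0.122, 3.136, -0.001]
contact_force: [0.2, -0.9, 0.1]
gripper_width: 50.1
finger_force: 0.0
```

Request:
apply_moves --plan '[[[0, 0, 0], 0, 5], [[0, 0, 0], 0, 5], [[0, 0, 0], 0, 5]]'

```text
t: 59.02
eef_pos: [336.4, 24.8, 371.8]
orientation: [0.125, 3.137, 0.001]
contact_force: [0.3, -0.2, -0.4]
gripper_width: 50.0
finger_force: 0.0
```

```bash
python3 look.py p12 blk; python3 - <<'E'
from h import *
im=cv2.imread('pics/p12.png'); a=cv2.imread('pics/p8.png'); b=cv2.imread('pics/p7.png')
print('red',rect('top',im,(477,112),38,'red',20,6),'card',rect('top',im,(511,112),44,'yellow',40))
for n,z in((a,38),):
    d=cv2.absdiff(warp('top',n,513,112,38,60,3),warp('top',im,513,112,38,60,3)).max(2)>30; c=np.argwhere(d); print('changed box mm from top-left',c.min(0)/3,c.max(0)/3)
E
```

```text
blk [620.7 244.9] -3.5 [34.4 59.1]
(array([336.8,  25. , 371.4]), 'closing-axis yaw', 85.5, 'tilt z', array([ 0.001,  0.   , -1.   ]))
red (array([476.6, 112.8], dtype=float32), 87.4, array([11. , 22.1], dtype=float32)) card (array([511. , 111.3], dtype=float32), -4.2, array([37.3, 64.1], dtype=float32))
changed box mm from top-left [28.33333333 38.33333333] [93. 95.]
```

Request:
apply_moves --plan '[[[28.5, 22.1, -8], 1, 5], [[28.5, 22.1, -8], 1, 5], [[28.5, 22.1, -8], 1, 5], [[28.5, 22.1, -8], 1, 5], [[28.5, 22.1, -8], 1, 5], [[28.5, 22.1, -8], 1, 5], [[28.5, 22.1, -8], 1, 5], [[28.5, 22.1, -8], 1, 5], [[28.5, 22.1, -8], 1, 5], [[28.5, 22.1, -8], 1, 5], [[28.5, 22.1, -12], 1, 5], [[28.5, 22.1, -14], 1, 5]]'

```text
t: 60.07
eef_pos: [621.8, 247.3, 226.3]
orientation: [-0.094, -3.135, 0.002]
contact_force: [-1.3, 0.0, -0.9]
gripper_width: 49.9
finger_force: 0.0
```

Request:
apply_moves --plan '[[[0, 0, 0], 0, 5], [[0, 0, 0], 0, 5], [[0, 0, 0], 0, 5]]'

```text
t: 60.32
eef_pos: [621.9, 246.3, 232.4]
orientation: [0.096, 3.139, 0.001]
contact_force: [-0.1, 1.2, 0.6]
gripper_width: 50.1
finger_force: 0.0
```

Request:
apply_moves --plan '[[[0, 0, -3], 0, 5], [[0, 0, -4.8], 0, 5], [[0, 0, -5.6], 0, 5], [[0, 0, -5.6], 0, 5], [[0, 0, -5.6], 0, 5], [[0, 0, -5.6], 0, 4], [[0, 0, -5.6], 0, 2.5], [[0, 0, -5.6], 0, 2.5], [[0, 0, -5.6], 0, 2.5], [[0, 0, -5.6], 0, 2.5], [[0, 0, -5.6], 0, 2.5], [[0, 0, -5.6], 0, 2.5]]'

```text
t: 61.32
eef_pos: [622.3, 246.2, 178.5]
orientation: [0.097, 3.135, 0.003]
contact_force: [-0.7, 0.2, 6.3]
gripper_width: 30.5
finger_force: 63.6
```

Request:
apply_moves --plan '[[[0, 0, 3], 0, 2.5], [[0, 0, 7], 0, 2.5], [[0, 0, 9], 0, 2.5], [[-10.9, -13.3, 9], -1, 2.5], [[-10.9, -13.3, 9], -1, 2.5], [[-10.9, -13.3, 9], -1, 2.5], [[-10.9, -13.3, 9], -1, 2.5], [[-10.9, -13.3, 9], -1, 2.5], [[-10.9, -13.3, 9], -1, 2.5], [[-10.9, -13.3, 6.5], -1, 2.5], [[-10.9, -13.3, 6.5], -1, 2.5], [[-10.9, -13.3, 6.5], -1, 2.5]]'

```text
t: 62.32
eef_pos: [512.2, 113.4, 239.1]
orientation: [-0.123, -3.135, 0.0]
contact_force: [-0.2, -0.2, -3.0]
gripper_width: 30.6
finger_force: 62.5
```

Request:
apply_moves --plan '[[[0, 0, 0], 0, 2.5], [[0, 0, 0], 0, 2.5], [[0, 0, 0], 0, 2.5]]'

```text
t: 62.57
eef_pos: [513.0, 113.3, 241.4]
orientation: [0.123, 3.137, 0.001]
contact_force: [-0.6, 0.6, -2.5]
gripper_width: 30.8
finger_force: 62.5
```

```bash
python3 - <<'E'
from h import *
s=grab('side'); print(tool())
print('red of top blade, side',rect('side',s,(477,114),38,'red',20,6),'card',rect('side',s,(511,113),44,'yellow',40), 'block',rect('side',s,(512,113),86,'brass',40))
E
```

```text
(array([512.9, 113.2, 241.3]), 'closing-axis yaw', 85.5, 'tilt z', array([ 0.002,  0.   , -1.   ]))
red of top blade, side (array([476.7, 115.3], dtype=float32), 88.7, array([11.5, 22.3], dtype=float32)) card (array([514.9, 122.5], dtype=float32), -5.1, array([62.7, 74.5], dtype=float32)) block (array([502. , 103.2], dtype=float32), -90.0, array([59.5, 60. ], dtype=float32))
```

Request:
apply_moves --plan '[[[0, 0, -0.6], 0, 2.5], [[0, 0, -1.2], 0, 2.5], [[0, 0, -1.6], 0, 2.5], [[0, 0, -1.8], 0, 2.5], [[0, 0, -1.8], 0, 2.5], [[0, 0, -1.8], 0, 2.5], [[0, 0, -1.8], 0, 2.5]]'

```text
t: 63.2
eef_pos: [512.2, 112.8, 222.5]
orientation: [-0.125, -3.139, -0.0]
contact_force: [-2.1, 0.1, -0.9]
gripper_width: 30.6
finger_force: 62.9
```

Request:
apply_moves --plan '[[[0, 0, -0.04], 0, 2.5], [[0, 0, -0.04], 0, 2.5], [[0, 0, -0.04], 0, 3.6], [[0, 0, -0.04], 0, 4.6], [[0, 0, -0.04], 0, 4.6], [[0, 0, -0.04], 0, 4.6], [[0, 0, 2], 0, 4.6], [[0, 0, 6], 0, 4.6], [[0, 0, 10], 0, 4.6], [[-4, -2, 12], 0, 4.6], [[-8, -4, 14], 0, 4.6], [[-12, -6, 15], 0, 4.6]]'

```text
t: 64.2
eef_pos: [407.9, 60.6, 369.8]
orientation: [0.123, 3.135, 0.0]
contact_force: [0.2, -0.2, 1.9]
gripper_width: 45.6
finger_force: 0.0
```

Request:
apply_moves --plan '[[[-4, -2, 0], 0, 5], [[-7, -3.5, 0], 0, 5], [[-7, -3.5, 0], 0, 5], [[-7, -3.5, 0], 0, 5], [[-7, -3.5, 0], 0, 5], [[-7, -3.5, 0], 0, 5]]'

```text
t: 64.7
eef_pos: [339.2, 26.1, 367.6]
orientation: [0.124, 3.139, 0.001]
contact_force: [0.1, 0.2, 0.1]
gripper_width: 49.9
finger_force: 0.0
```

```bash
python3 - <<'E'
from h import *
im=grab('top'); s=grab('side'); cv2.imwrite('pics/p13.png',im); cv2.imwrite('pics/s13.png',s); a=cv2.imread('pics/p12.png'); print(tool())
print('red',rect('top',im,(477,112),38,'red',18,6),'block',rect('top',im,(513,112),68,'brass',40))
w=warp('top',im,513,112,68,40,3); print(w[120,120],w[90,120],w[60,120])
# what changed since p12 around stack, around dial, elsewhere
d=cv2.absdiff(a,im).max(2)>30; n,l,st,c=cv2.connectedComponentsWithStats(d.astype(np.uint8))
for i in range(1,n):
    if st[i,4]>8: print('changed px',st[i])
b=cv2.imread('pics/p1.png'); d=cv2.absdiff(warp('top',b,445,341,40,60,3),warp('top',im,445,341,40,60,3)); print('dial diff',d.max())
E
```

```text
(array([339.3,  26.1, 367.3]), 'closing-axis yaw', 85.5, 'tilt z', array([-0.001,  0.   , -1.   ]))
red (array([476.5, 112.9], dtype=float32), 86.1, array([10.8, 22.1], dtype=float32)) block (array([506.6, 109.4], dtype=float32), -4.5, array([37.6, 68.4], dtype=float32))
[44 39 35] [44 37 33] [ 51 102 127]
changed px [175 177  18  23 320]
changed px [220 216  15  21  65]
changed px [224 218   6  12  60]
changed px [242 220   2   5   9]
changed px [240 228   3  11  17]
changed px [221 250   9   2  10]
changed px [216 253   5  11  17]
changed px [231 253  44   6  86]
changed px [274 255  12  13  43]
changed px [286 265   2  18  26]
changed px [273 270   3   8  10]
changed px [368 291   2  13  14]
changed px [279 293   7  27  39]
changed px [226 297  46   7 105]
changed px [270 304   2   7  11]
changed px [312 312   2   9  12]
changed px [278 321   1   9   9]
changed px [345 327   3  16  19]
changed px [220 355  46   8 112]
changed px [217 364  46   6  56]
changed px [225 382  21   4  30]
changed px [205 384   8   3  16]
dial diff 14
```

```bash
python3 - <<'E'
from h import *
for f,n,p,z in(('p12','top',(622,246),24),('p13','top',(513,112),68),('s13','side',(513,114),68)):
    im=cv2.imread(f'pics/{f}.png'); w=warp(n,im,*p,z,16,8); m=(w.max(2)<70).astype(np.uint8)
    k,l,st,c=cv2.connectedComponentsWithStats(m); i=1+np.argmax(st[1:,4]); (x,y),s,a=cv2.minAreaRect(np.argwhere(l==i)[:,::-1].astype(np.float32)); print(f,p[0]+16-y/8,p[1]+16-x/8,np.array(s)/8,a)
E
```

```text
p12 622.6175003051758 246.17750072479248 [10.68491268 27.86675262] 3.1798300743103027
p13 511.84251976013184 112.02953052520752 [10.08148479 28.58569527] 4.653351306915283
s13 511.82224464416504 114.63144302368164 [10.05816555 27.17549896] 5.455521583557129
```

```bash
python3 -c "
from bench import bot
print(bot.sign_off())"
```

```text
the job is handed in; nothing more can be done
None
```

The job is handed in at about t = 65 s, though sign-off returned no verdict: the dial reads about 60°, three blades each carry a card with their notches over the pin, and the block lies within about 2 mm of the seat centre; blade 3 was knocked askew once and re-seated.

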